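# Balance a pair of stoppered flasks with bottles for the centrifuge

## Robot

A 7-joint arm with a two-finger parallel gripper is mounted at the origin on a cart in front of the work surface, level with it; the furniture and walls round the work are solid. World frame = base frame: x ahead of the robot, y to its left, z up, the work surface at z = 0. Lengths are in mm, angles in rad, forces in N, time in s.
With the tool pointing down it reaches from about 400 to 875 mm from the base axis. Payload 4.4 kg.
Tool frame: the origin (TCP) lies midway between the tips of the shut fingers; the grasp point (between the pads) lies 19 mm behind it (ctrl.pinch_z is the distance from the TCP to the grasp point, in mm); z points along the fingers, y is the line along which they close (so a half turn about z gives the same grasp; the last joint's range is limited). The gripper opens to 85 mm and grips with 20 to 120 N. Pads are 22 mm wide; open, the fingers measure 114 mm over their backs; the gripper's body (76 mm by 85 mm) begins 54 mm behind the grasp point. The pads swing forward as they close: fully open they stand 13 mm farther back than shut.
Start: joints at [-1.193, 0.628, 0.038, 1.517, -0.027, 0.996, -0.02], TCP at [279.073, 587.057, 231.313] pointing down, gripper open.
Joint ranges: [-3.06, 3.06], [-0.37, 2.12], [-1.25, 1.32], [0.18, 2.47], [-1.1, 4.24], [0.23, 1.98], [-2.94, 2.94]. Speed limits (rad/s): [2.57, 2.57, 3.14, 3.14, 3.14, 3.14, 3.14].

## Interface

Orientations are given as [roll, pitch, yaw] about the fixed x, y, z axes, in that order (R = Rz(yaw) Ry(pitch) Rx(roll)).
In Python, from cell import read_state, cams, order, ctrl gives the robot as it stands.
- The arm moves only by the tool move_arm, never from a script. Its argument "targets" is text: rows parted by semicolons, each of 7 numbers parted by spaces: the gripper's target within -1 to 1 (fully open at 1, half-way at 0, shut at -1), then the shift along the tool's x, y, z in cm, then the turn, a rotation vector about the tool's x, y, z in degrees. A call has 1 to 5 rows; each row shifts and turns the commanded pose from where the row before left it, along the tool's axes as they then stand; what a row does not reach is not made up. A row lasts 1/12 s, in which the tool goes at most 41.7 mm and 7.16 degrees, less where a joint would pass 70% of its speed; a pose out of reach is approached as far as the arm can. A call with a gripper value outside its range is refused whole. The fingers move at their own pace and stop on an object; the grip force is fixed at half the most. Time passes only in rows, so rows that do not move let the fingers close. It gives the time, the measured TCP pose, the force, the opening and the grip force at its end, in the units of the state.
- read_state(): the state, without advancing time (a new reading comes with each control period).
- cams.get_image(name): name is "scene" or "top"; returns a dict with "color" (480x640x3 uint8, red, green, blue), "fovy" (degrees; the focal length in pixels is half the picture's height over the tangent of half this angle, whatever the lens; pixels are square), "cx", "cy" (the principal point, pixels), "rvec" (rotation vector, rad) and "tvec" (3), from world to camera coordinates, as OpenCV has them. Camera axes: x right, y down, z forward; pixel columns grow to the right and rows downward; lengths in mm; the calibration is good to about 2 mm. A picture is of the moment at which its call begins. There is no depth.
- order.finish_job(): hands the job in; it is judged then, once.
The state is a dict: "clock": time; "qpos": joint angles; "qd": joint speeds; "tau": joint torques, N m; "eef_pos": TCP position; "tool_rot": TCP orientation; "force": force on the tool from outside, world axes, zero at the start; "torque": the same for the moment, N m; "width": finger opening in mm; "gripper_force": force on a finger pad.
Only numpy, scipy, OpenCV 4.12 (cv2) and the standard library are available. Lean on these libraries where they do the work, as an engineer would, in place of code of your own. Each camera call takes 0.05 s, during which the arm holds its last target. There are 200 camera calls.

## Task

Close both open flasks on the balance with the two stoppers from the stand, pushed fully home, and leave the flasks standing on the pans. Then share all the dropper bottles, those on the desk and those already on a pan, between the two pans so that no bottle is left on the desk and the two pans sit level (a capped bottle may stand or lie on its pan). Leave the sample cup where it is, and do not tip a flask over.

Things in the scene. Friction and masses are not known exactly. Their poses are not given: they have to be found in the camera images.
- pan_left (a joint): height of the left (+y) pan of the counter balance above its level position, in m, from -0.009 (lower stop) to +0.009 (upper stop). The pans are coupled: the right pan stands at minus this value. 0 means both pans are level; a spring holds the balance, one short bottle too many on a side sinks that side by about 6.5 mm, two or more put it on its stop. After a change it settles within about 2 s. Each pan stays horizontal
- pan_left_floor (a point): centre of the upper face of the left (+y) pan's floor: a steel tray 210 (along its x) x 176 (along its y) mm outside, with a rim 12 mm high and 4 mm thick round it. Floor 54 mm above the desk when level; it sinks and rises with the load. x and y axes are those of the balance (x away from the robot)
- pan_right_floor (a point): the same point of the right (-y) pan, an equal tray; the pan centres are 220 mm apart along the balance's y, and a grey column 26 x 34 mm stands between them to 120 mm above the desk, with a pointer
- flask_large_mouth (a point): centre of the mouth (rim plane) of the large conical glass flask: 105 mm high, foot 84 mm across, neck 48 mm outside and 40 mm inside, z up. It stands loose near the far end of one of the pans, 50 mm beyond the pan's centre. Empty and open at the start. With its stopper it weighs 210 g, 120 g more than the small flask with its stopper
- flask_small_mouth (a point): centre of the mouth of the small conical glass flask: 80 mm high, foot 68 mm across, same neck as the large one; it stands on the other pan in the same way. 90 g with its stopper
- stopper_a_knob (a point): centre of the knob of a dark rubber stopper, 67 mm high: a tapered plug 30 mm long (22 mm across at the foot, 33 at the top) below a flange 49 mm across and 5 mm thick, with a round upright knob 28 mm across and 32 mm high on it for grasping. z is up, along the stopper. Its plug foot is 51 mm below this point, the flange's underside 21 mm below. Seated, the flange rests on the flask's rim. Each stopper fits either flask. 20 g. It starts upright in a hole of the stand
- stopper_b_knob (a point): the same point of the other, equal stopper
- stand: fixed white stopper stand, 140 (its x) x 70 x 45 mm high, origin at the centre of its underside; two holes 38 mm wide at 36 mm either side of its centre along x
- sample_cup_centre (a point): centre of a screw-cap sample cup, 62 mm across, 69 mm high, a bystander
- tall_1_centre (a point): centre of a tall amber dropper bottle, body 36 mm across (to 64 mm above its foot), cap 24 mm across, 81 mm high overall, foot 40.5 mm below this point, z along the bottle. About 120 g, as heavy as two short ones (within 4 percent); starts on the large flask's pan
- tall_2_centre (a point): centre of a tall amber dropper bottle, body 36 mm across (to 64 mm above its foot), cap 24 mm across, 81 mm high overall, foot 40.5 mm below this point, z along the bottle. About 120 g, as heavy as two short ones (within 4 percent); starts on the large flask's pan; may be absent
- tall_3_centre (a point): centre of a tall amber dropper bottle, body 36 mm across (to 64 mm above its foot), cap 24 mm across, 81 mm high overall, foot 40.5 mm below this point, z along the bottle. About 120 g, as heavy as two short ones (within 4 percent); starts on the desk; may be absent
- tall_4_centre (a point): centre of a tall amber dropper bottle, body 36 mm across (to 64 mm above its foot), cap 24 mm across, 81 mm high overall, foot 40.5 mm below this point, z along the bottle. About 120 g, as heavy as two short ones (within 4 percent); starts on the desk; may be absent
- short_1_centre (a point): centre of a short amber dropper bottle, body 36 mm across (to 52 mm above its foot), cap 24 mm across, 67 mm high overall, foot 33.5 mm below this point, z along the bottle. About 60 g, half a tall one (within 4 percent); starts on the large flask's pan
- short_2_centre (a point): centre of a short amber dropper bottle, body 36 mm across (to 52 mm above its foot), cap 24 mm across, 67 mm high overall, foot 33.5 mm below this point, z along the bottle. About 60 g, half a tall one (within 4 percent); starts on the desk
There are look-alikes about, which are no part of the job. What is shaped like the part that bears stopper_b_knob but green or turquoise is not meant.

How it is judged (in metres and radians):
At the end, for the whole second after the job is handed in: Each flask has one stopper, its flange within 5 mm of the rim height, within 7 mm of the neck's axis and within 0.15 rad of it; both flasks stand upright (0.15 rad) on a pan; every bottle present rests on one of the pans, standing or lying; the left pan is within 4.5 mm of level; all at rest ((((z of stopper_a_knob in the frame of flask_large_mouth between 0.016 and 0.026 m and horizontal distance between stopper_a_knob and flask_large_mouth below 0.007 m and angle between the z axis of stopper_a_knob and the z axis of flask_large_mouth, either way round below 0.15 rad) and (z of stopper_b_knob in the frame of flask_small_mouth between 0.016 and 0.026 m and horizontal distance between stopper_b_knob and flask_small_mouth below 0.007 m and angle between the z axis of stopper_b_knob and the z axis of flask_small_mouth, either way round below 0.15 rad)) or ((z of stopper_b_knob in the frame of flask_large_mouth between 0.016 and 0.026 m and horizontal distance between stopper_b_knob and flask_large_mouth below 0.007 m and angle between the z axis of stopper_b_knob and the z axis of flask_large_mouth, either way round below 0.15 rad) and (z of stopper_a_knob in the frame of flask_small_mouth between 0.016 and 0.026 m and horizontal distance between stopper_a_knob and flask_small_mouth below 0.007 m and angle between the z axis of stopper_a_knob and the z axis of flask_small_mouth, either way round below 0.15 rad))) and ((x of tall_1_centre in the frame of pan_left_floor between -0.105 and 0.105 m and y of tall_1_centre in the frame of pan_left_floor between -0.088 and 0.088 m and z of tall_1_centre in the frame of pan_left_floor between 0.008 and 0.13 m) or (x of tall_1_centre in the frame of pan_right_floor between -0.105 and 0.105 m and y of tall_1_centre in the frame of pan_right_floor between -0.088 and 0.088 m and z of tall_1_centre in the frame of pan_right_floor between 0.008 and 0.13 m)) and ((x of tall_2_centre in the frame of pan_left_floor between -0.105 and 0.105 m and y of tall_2_centre in the frame of pan_left_floor between -0.088 and 0.088 m and z of tall_2_centre in the frame of pan_left_floor between 0.008 and 0.13 m) or (x of tall_2_centre in the frame of pan_right_floor between -0.105 and 0.105 m and y of tall_2_centre in the frame of pan_right_floor between -0.088 and 0.088 m and z of tall_2_centre in the frame of pan_right_floor between 0.008 and 0.13 m)) and ((x of tall_3_centre in the frame of pan_left_floor between -0.105 and 0.105 m and y of tall_3_centre in the frame of pan_left_floor between -0.088 and 0.088 m and z of tall_3_centre in the frame of pan_left_floor between 0.008 and 0.13 m) or (x of tall_3_centre in the frame of pan_right_floor between -0.105 and 0.105 m and y of tall_3_centre in the frame of pan_right_floor between -0.088 and 0.088 m and z of tall_3_centre in the frame of pan_right_floor between 0.008 and 0.13 m)) and ((x of tall_4_centre in the frame of pan_left_floor between -0.105 and 0.105 m and y of tall_4_centre in the frame of pan_left_floor between -0.088 and 0.088 m and z of tall_4_centre in the frame of pan_left_floor between 0.008 and 0.13 m) or (x of tall_4_centre in the frame of pan_right_floor between -0.105 and 0.105 m and y of tall_4_centre in the frame of pan_right_floor between -0.088 and 0.088 m and z of tall_4_centre in the frame of pan_right_floor between 0.008 and 0.13 m)) and ((x of short_1_centre in the frame of pan_left_floor between -0.105 and 0.105 m and y of short_1_centre in the frame of pan_left_floor between -0.088 and 0.088 m and z of short_1_centre in the frame of pan_left_floor between 0.008 and 0.13 m) or (x of short_1_centre in the frame of pan_right_floor between -0.105 and 0.105 m and y of short_1_centre in the frame of pan_right_floor between -0.088 and 0.088 m and z of short_1_centre in the frame of pan_right_floor between 0.008 and 0.13 m)) and ((x of short_2_centre in the frame of pan_left_floor between -0.105 and 0.105 m and y of short_2_centre in the frame of pan_left_floor between -0.088 and 0.088 m and z of short_2_centre in the frame of pan_left_floor between 0.008 and 0.13 m) or (x of short_2_centre in the frame of pan_right_floor between -0.105 and 0.105 m and y of short_2_centre in the frame of pan_right_floor between -0.088 and 0.088 m and z of short_2_centre in the frame of pan_right_floor between 0.008 and 0.13 m)) and ((x of flask_large_mouth in the frame of pan_left_floor between -0.105 and 0.105 m and y of flask_large_mouth in the frame of pan_left_floor between -0.088 and 0.088 m and z of flask_large_mouth in the frame of pan_left_floor between 0.008 and 0.13 m) or (x of flask_large_mouth in the frame of pan_right_floor between -0.105 and 0.105 m and y of flask_large_mouth in the frame of pan_right_floor between -0.088 and 0.088 m and z of flask_large_mouth in the frame of pan_right_floor between 0.008 and 0.13 m)) and ((x of flask_small_mouth in the frame of pan_left_floor between -0.105 and 0.105 m and y of flask_small_mouth in the frame of pan_left_floor between -0.088 and 0.088 m and z of flask_small_mouth in the frame of pan_left_floor between 0.008 and 0.13 m) or (x of flask_small_mouth in the frame of pan_right_floor between -0.105 and 0.105 m and y of flask_small_mouth in the frame of pan_right_floor between -0.088 and 0.088 m and z of flask_small_mouth in the frame of pan_right_floor between 0.008 and 0.13 m)) and angle between each of flask_large_mouth, flask_small_mouth's own z axis and vertical below 0.15 rad and value of joint pan_left between -0.0045 and 0.0045 m and velocity of joint pan_left between -0.01 and 0.01 m/s and linear speed of each of tall_1, tall_2, tall_3, tall_4, short_1, short_2 below 0.02 m/s); the robot touches nothing.
It fails at once if a flask is tipped over (angle between any of flask_large_mouth, flask_small_mouth's own z axis and vertical above 0.6 rad).
It fails at once if the sample cup is pushed away (more than 40 mm) (distance of sample_cup_centre from where it was at the start of the episode above 0.04 m).
Of tall_2, tall_3, tall_4 only 1 to 3 are there at a start; the rules pass over those that are not, and their reading is None.
At some moment in a run one of tall_3, tall_4, short_2 may be knocked a few centimetres aside while the robot is not near it.
It also fails if it takes over 208 s, if anything falls off the work surface, if the arm or the gripper's body presses on something with over 40 N, if the wrist force passes 120 N, or if a joint passes its speed limit or range.

## Working session

There is one attempt and no reset: what is moved stays moved. The work goes in short steps, Python scripts to look and compute and a tool call to move; the robot and the scene stay as the last step left them, time stands still between calls to the robot, and variables do not carry over. Pictures are saved under pics/ and viewed, at most 14 in all, crops included, and the job is handed in when it is done.

Besides the shell and the picture viewer there is one more tool, called as a command line: name --argument value ..., lists and objects as JSON in quotes. move_arm: Moves the arm, as the interface text tells. Its arguments: {"type":"object","properties":{"targets":{"type":"string"}},"required":["targets"]}

```bash
mkdir -p pics; ls; cat > h.py <<'E'
import numpy as np, cv2
from cell import read_state, cams, order, ctrl
def grab(n, f=None):
    d=cams.get_image(n)
    if f: cv2.imwrite('pics/'+f+'.png', d['color'][:,:,::-1])
    return d
def KRt(d):
    f=240/np.tan(np.radians(d['fovy'])/2)
    K=np.array([[f,0,d['cx']],[0,f,d['cy']],[0,0,1]])
    return K, cv2.Rodrigues(np.array(d['rvec'],float))[0], np.array(d['tvec'],float).ravel()
def ray(d,uv):
    K,R,t=KRt(d); return -R.T@t, R.T@np.linalg.inv(K)@np.array([uv[0],uv[1],1.])
def onz(d,uv,z):
    c,r=ray(d,uv); return c+r*(z-c[2])/r[2]
def pix(d,p):
    K,R,t=KRt(d); q=K@(R@np.array(p,float)+t); return q[:2]/q[2]
E
python3 - <<'E'
from h import *
for n in('scene','top'):
    d=grab(n,n+'0'); print(n,d['color'].shape,d['fovy'],d['cx'],d['cy'],[x for x in d if x not in('color',)]); print(-KRt(d)[1].T@KRt(d)[2], KRt(d)[1])
print(read_state()); print(ctrl.pinch_z)
E
```

```text
pics
scene (480, 640, 3) 48.13590353525829 313.6784839295319 244.89160315494217 ['fovy', 'cx', 'cy', 'rvec', 'tvec']
[-304.86330384  530.45635673  840.96322287] [[-0.49491764 -0.86880911  0.01507506]
 [-0.51739429  0.28070714 -0.80839758]
 [ 0.69811151 -0.40788997 -0.58844379]]
top (480, 640, 3) 49.38007797378133 327.95239028592187 238.89227145028826 ['fovy', 'cx', 'cy', 'rvec', 'tvec']
[ 385.56714806   71.59161889 1306.56469271] [[-0.02707659 -0.99962381  0.00436901]
 [-0.99055172  0.02624255 -0.13460544]
 [ 0.13444015 -0.00797239 -0.99088964]]
{'clock': 0.1, 'qpos': array([-1.19279462,  0.62920436,  0.03847613,  1.51825   , -0.02700046,
        0.99628656, -0.01997648]), 'qd': array([-8.63359319e-04,  3.78452592e-05,  3.28583091e-04, -2.89253869e-03,
       -6.51714111e-05,  1.01993877e-03, -1.67947752e-03]), 'tau': array([ 2.54639948e-03, -5.64531791e+01,  1.23015549e+00, -1.93973333e+01,
        1.12161494e-02,  5.36556967e-03, -1.31272465e-06]), 'eef_pos': array([278.85057038, 586.54971642, 230.51930073]), 'tool_rot': array([-3.13996346e+00,  3.11488409e-05,  2.69778926e+00]), 'force': array([-0.4720304 , -0.47765399, -0.5736297 ]), 'torque': array([-0.03775307,  0.03266808, -0.05669081]), 'gripper_force': 0.0, 'width': 85.63189413258088}
18.700000000000003
```

View pics/scene0.png

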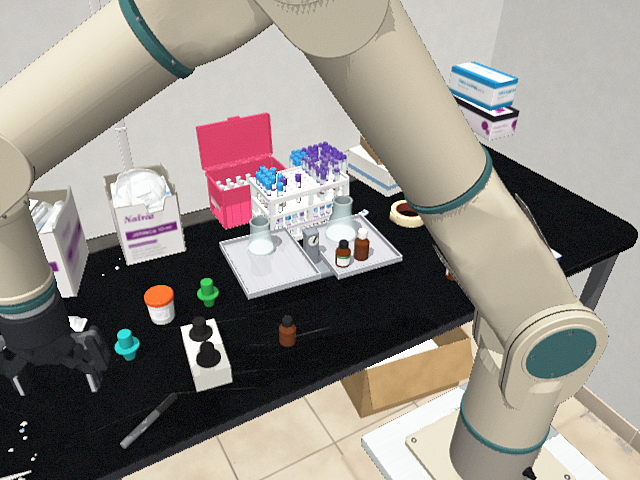

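View pics/top0.png

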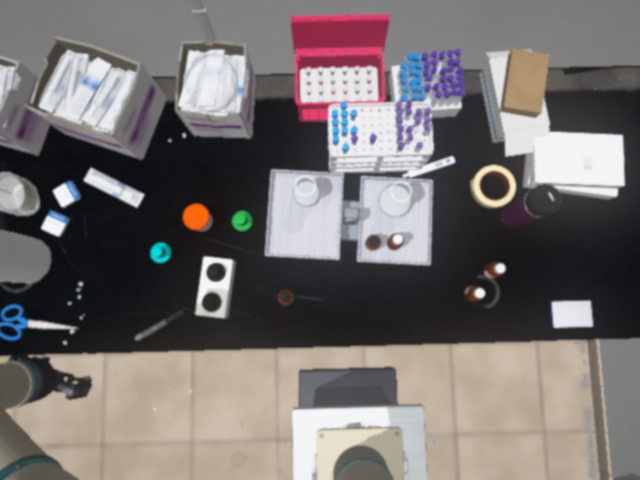

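The scene view shows the left pan with the small flask, the right pan with the large flask and two bottles (373,241; 397,240 in top), and the stand at (215,287). Turquoise and green look-alikes sit at (160,252) and (242,220). Desk bottle candidates are (286,297), (496,270) and (475,293). I'll check these in a close crop.

```bash
python3 - <<'E'
from h import *
a=cv2.imread('pics/top0.png'); b=cv2.imread('pics/scene0.png')
z=lambda im,x,y,w,h,W,H: cv2.resize(im[y:y+h,x:x+w],(W,H),interpolation=cv2.INTER_CUBIC)
o=np.zeros((600,800,3),np.uint8)
o[:300,:400]=z(a,440,240,80,60,400,300)   # 5x
o[:300,400:]=z(a,340,170,100,75,400,300)   #4x
o[300:,:400]=z(a,180,245,133,100,400,300)  #3x
o[300:,400:]=z(b,320,190,133,100,400,300)
cv2.imwrite('pics/m1.png',o)
E
```

```text
(no output)
```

View pics/m1.png

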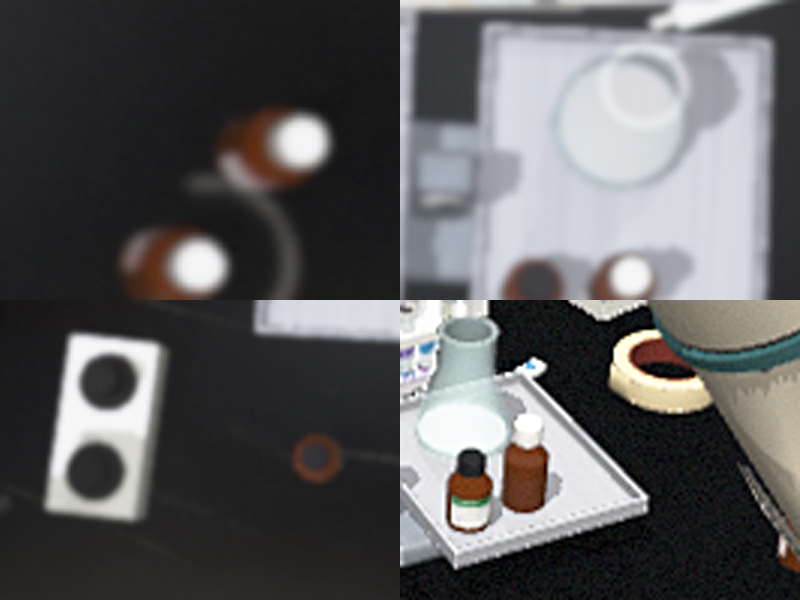

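Crop shows: talls have white caps (top 500,268; 479,293; 397,240), shorts have black caps (286,297; 373,241). Both black stoppers are in the stand. Right pan = large flask + tall + short = 5 units, so the three desk bottles (5 units) go on the left.

```bash
cat >> h.py <<'E'
def cent(m,box):
    x0,y0,x1,y1=box; s=m[y0:y1,x0:x1].astype(np.uint8)
    n,l,st,c=cv2.connectedComponentsWithStats(s)
    k=1+np.argmax(st[1:,4]); return c[k]+[x0,y0], st[k,4]
E
python3 - <<'E'
from h import *
d=grab('top'); im=d['color'].astype(int); g=im.min(2); hsv=cv2.cvtColor(d['color'],cv2.COLOR_RGB2HSV)
w=(g>170)
for n,b in(('tallA',(488,258,512,280)),('tallB',(466,282,490,304)),('tall1',(388,230,410,248))):
    c,a=cent((g>(190 if n!='tall1' else 215)),b); print(n,c,a,onz(d,c,81 if n!='tall1' else 81+45))
amb=(im[:,:,0]>im[:,:,2]+25)&(im[:,:,0]>50)
c,a=cent(amb,(270,282,302,312)); print('short2 body ring',c,a,onz(d,c,52))
c,a=cent(amb,(362,228,386,254)); print('short1',c,a,onz(d,c,45+50))
# stand
m=w[250:325,190:242].astype(np.uint8); cs=max(cv2.findContours(m,0,2)[0],key=cv2.contourArea)
r=cv2.minAreaRect(cs); bx=cv2.boxPoints(r)+[190,250]; print('stand'); print(np.array([onz(d,p,45)[:2] for p in bx]))
dk=(im.max(2)<75)
for b in((202,258,230,284),(198,287,226,314)):
    c,a=cent(dk,b); print('stop',c,a,onz(d,c,50),'asknob',onz(d,c,82))
# pans: bright rim
for nm,b,z in(('L',(260,160,347,262),75),('R',(353,170,437,270),57)):
    m=(im.min(2)>105)[b[1]:b[3],b[0]:b[2]].astype(np.uint8)
    m=cv2.morphologyEx(m,cv2.MORPH_CLOSE,np.ones((5,5))); m=cv2.morphologyEx(m,cv2.MORPH_OPEN,np.ones((7,7)))
    cs=max(cv2.findContours(m,0,2)[0],key=cv2.contourArea); bx=cv2.boxPoints(cv2.minAreaRect(cs))+b[:2]
    P=np.array([onz(d,p,z)[:2] for p in bx]); print(nm,bx.round(1).tolist(),P.round(0).tolist(),P.mean(0),np.linalg.norm(P-np.roll(P,1,0),axis=1))
print('large mouth',onz(d,(401.2,191.2),150),'foot',onz(d,(395.5,202),45))
c,a=cent((hsv[:,:,0]<12)&(im[:,:,0]>180)&(im[:,:,2]<90),(180,200,215,235)); print('cup',onz(d,c,69))
o=np.zeros((600,800,3),np.uint8)
e=grab('scene')
z=lambda im,x,y,w,h,W,H: cv2.resize(im[y:y+h,x:x+w],(W,H),interpolation=cv2.INTER_CUBIC)[:,:,::-1]
o[:300,:400]=z(d['color'],276,160,80,60,400,300)
o[:300,400:]=z(d['color'],366,165,80,60,400,300)
o[300:,:400]=z(e['color'],220,200,80,60,400,300)
o[300:,400:]=z(e['color'],310,185,80,60,400,300)
cv2.imwrite('pics/m2.png',o)
E
```

```text
tallA [500. 268.] 61 [ 471.96940722 -341.40083061   81.        ]
tallB [479.18032787 292.62295082] 61 [ 415.66489618 -288.5146219    81.        ]
tall1 [397.5   238.375] 56 [542.72680793 -96.7248271  126.        ]
short2 body ring [285.19379845 297.70542636] 129 [416.80792267 167.40383724  52.        ]
short1 [371.41071429 244.57142857] 56 [533.85094955 -39.43283826  95.        ]
stand
[[385.25691498 384.60216316]
 [524.78265611 364.84592925]
 [512.32951228 293.50638945]
 [373.10958191 314.31022875]]
stop [215.71363636 271.70454545] 220 [483.5522771  333.63255368  50.        ] asknob [481.05696257 326.95935176  82.        ]
stop [211.20338983 301.77118644] 236 [411.9733059  344.25682023  50.        ] asknob [411.30083989 337.313058    82.        ]
L [[265.0, 160.0], [346.0, 160.0], [346.0, 261.0], [265.0, 261.0]] [[750.0, 209.0], [745.0, 13.0], [499.0, 20.0], [504.0, 212.0]] [624.4038201  113.57901917] [246.24014419 196.816272   246.38449792 191.6749377 ]
R [[353.0, 170.0], [432.0, 170.0], [432.0, 264.0], [353.0, 264.0]] [[724.0, -5.0], [719.0, -199.0], [488.0, -187.0], [493.0, 3.0]] [606.05840342 -96.86061264] [231.87969548 194.53723379 232.11797884 189.80440831]
large mouth [ 647.08394432 -106.54246265  150.        ] foot [ 644.02382006 -107.41617008   45.        ]
cup [612.42047535 377.71762511  69.        ]
```

View pics/m2.png

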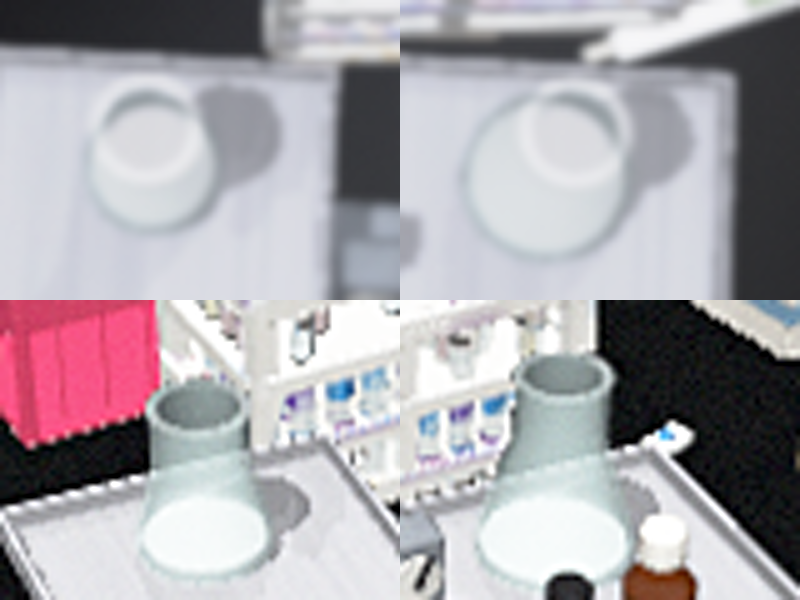

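The crop shows the mouth rings clearly: small at top (305.4,186) / scene (259.7,221.4), large at top (401,191.8) / scene (343.4,200.6). I'll start the arm towards short_2 and triangulate the mouths meanwhile.

move_arm --targets "1 0 0 0 0 0 7.1;1 0 0 0 0 0 7.1;1 0 0 0 0 0 7.1;1 0 0 0 0 0 7.1;1 0 0 0 0 0 7.1"

```text
clock: 0.62
eef_pos: [278.9, 586.9, 231.1]
tool_rot: [-3.141, 0.0, 2.072]
force: [0.2, 0.7, -0.0]
width: 85.0
gripper_force: 0.0
```

move_arm --targets "1 0 0 0 0 0 7.1;1 0 0 0 0 0 7.1;1 0 0 0 0 0 7.1;1 0 0 0 0 0 7.1;1 0 0 0 0 0 0.7"

```text
clock: 1.03
eef_pos: [278.8, 587.0, 231.0]
tool_rot: [3.142, 0.001, 1.567]
force: [-0.2, 0.0, 0.5]
width: 85.2
gripper_force: 0.0
```

move_arm --targets "1 -3.5 1.1 0 0 0 0;1 -3.5 1.1 0 0 0 0;1 -3.5 1.1 0 0 0 0;1 -3.5 1.1 0 0 0 0;1 -3.5 1.1 0 0 0 0"

```text
clock: 1.45
eef_pos: [334.1, 410.3, 231.3]
tool_rot: [3.142, 0.0, 1.574]
force: [0.2, -0.4, -0.1]
width: 85.2
gripper_force: 0.0
```

move_arm --targets "1 -3.5 1.1 0 0 0 0;1 -3.5 1.1 0 0 0 0;1 -3.5 1.1 0 0 0 0;1 -3.5 1.1 0 0 0 0;1 0 0 0 0 0 0"

```text
clock: 1.87
eef_pos: [380.0, 264.1, 231.8]
tool_rot: [3.141, 0.004, 1.563]
force: [-0.2, -0.3, 0.5]
width: 85.2
gripper_force: 0.0
```

```bash
cat >> h.py <<'E'
def tri(d,u,e,v):
    (c1,r1),(c2,r2)=ray(d,u),ray(e,v); r1/=np.linalg.norm(r1); r2/=np.linalg.norm(r2)
    s=np.linalg.lstsq(np.c_[r1,-r2],c2-c1,rcond=None)[0]; a,b=c1+s[0]*r1,c2+s[1]*r2
    return (a+b)/2, np.linalg.norm(a-b)
E
python3 - <<'E'
from h import *
d=grab('top'); e=grab('scene','s1')
print('small',tri(d,(305.4,186),e,(259.7,221.4)),'z143',onz(d,(305.4,186),143)); print('large',tri(d,(401,191.8),e,(343.4,200.6)),onz(d,(401,191.8),150))
for b,z in((((270,169),(344,174),(340,259),(265,256)),75),(((362,177),(433,180),(431,265),(357,262)),57)):
    P=np.array([onz(d,p,z)[:2] for p in b]); print(P.round(0).tolist(),P.mean(0),np.linalg.norm(P-np.roll(P,1,0),axis=1))
s=read_state(); print(s['eef_pos'],s['tool_rot'],s['qpos'],s['clock'])
im=d['color'].astype(int); amb=(im[:,:,0]>im[:,:,2]+25)&(im[:,:,0]>50)
E
```

```text
small (array([666.91487201, 110.48134188, 141.37160415]), np.float64(0.1914847306274424)) z143 [666.47263042 110.34370454 143.        ]
large (array([ 645.97222576, -107.1516473 ,  146.89626965]), np.float64(1.562455884250101)) [ 645.70823414 -106.02548781  150.        ]
[[727.0, 197.0], [710.0, 19.0], [504.0, 34.0], [516.0, 212.0]] [614.2618171 115.5833262] [212.04031852 179.74841548 206.94799364 177.81564099]
[[706.0, -26.0], [694.0, -200.0], [485.0, -184.0], [497.0, -7.0]] [ 595.73795026 -104.32046968] [209.87285001 174.47848738 209.47504962 177.8398635 ]
[378.51771717 270.81135087 231.63023939] [ 3.14129280e+00 -5.00223756e-04  1.56911052e+00] [-0.95795709  0.38753009  0.37794536  2.02013248 -0.20232422  0.76862644
 -0.46105252] 1.9667
```

move_arm --targets "1 -3.46 1.28 0 0 0 0;1 -3.46 1.28 0 0 0 0;1 -3.46 1.28 0 0 0 0;1 0 0 2.5 0 0 0;1 0 0 4 0 0 0"

```text
clock: 2.38
eef_pos: [420.4, 169.1, 168.4]
tool_rot: [3.132, -0.004, 1.571]
force: [0.4, 2.1, -0.4]
width: 85.3
gripper_force: 0.0
```

move_arm --targets "1 0 0 4 0 0 0;1 0 0 4 0 0 0;1 0 0 4 0 0 0;1 0 0 2 0 0 0;1 0 0 1 0 0 0"

```text
clock: 2.8
eef_pos: [414.3, 170.0, 18.3]
tool_rot: [-3.136, -0.002, 1.575]
force: [0.9, 0.8, 0.2]
width: 85.2
gripper_force: 0.0
```

move_arm --targets "1 0 0 0 0 0 0;-1 0 0 0 0 0 0;-1 0 0 0 0 0 0;-1 0 0 0 0 0 0;-1 0 0 0 0 0 0"

```text
clock: 3.22
eef_pos: [416.4, 169.4, 22.2]
tool_rot: [3.141, -0.003, 1.571]
force: [-0.4, 0.1, 0.3]
width: 38.7
gripper_force: 0.3
```

move_arm --targets "-1 0 0 0 0 0 0;-1 0 0 0 0 0 0;-1 0 0 0 0 0 0;-1 0 0 0 0 0 0;-1 0 0 0 0 0 0"

```text
clock: 3.63
eef_pos: [416.6, 169.4, 22.5]
tool_rot: [3.141, -0.003, 1.571]
force: [0.0, 0.6, 6.6]
width: 33.5
gripper_force: 58.9
```

move_arm --targets "-1 0 0 -2 0 0 0;-1 0 0 -4 0 0 0;-1 0 0 -4 0 0 0;-1 0 0 -4 0 0 0;-1 0 0 -3.5 0 0 0"

```text
clock: 4.05
eef_pos: [415.9, 168.0, 199.0]
tool_rot: [-3.141, -0.002, 1.57]
force: [0.4, 0.9, -0.9]
width: 33.4
gripper_force: 60.2
```

move_arm --targets "-1 0.15 3.5 0 0 0 0;-1 0.15 3.5 0 0 0 0;-1 0.15 3.5 0 0 0 0;-1 0.15 3.5 0 0 0 0;-1 0 0.2 0 0 0 0"

```text
clock: 4.47
eef_pos: [564.7, 173.9, 197.1]
tool_rot: [3.135, -0.001, 1.57]
force: [0.2, 0.1, -0.8]
width: 33.4
gripper_force: 60.3
```

move_arm --targets "-1 0 0 0 0 0 0;-1 0 0 0 0 0 0;-1 0 0 0 0 0 0"

```text
clock: 4.72
eef_pos: [556.5, 174.3, 196.1]
tool_rot: [-3.138, -0.002, 1.57]
force: [0.1, 0.3, -0.6]
width: 33.4
gripper_force: 60.3
```

```bash
python3 - <<'E'
from h import *
d=grab('top','t2');s=read_state(); print(s['eef_pos'],s['width'],s['clock'],s['force'])
g=d['color'].min(2)
for n,b in(('tallA',(484,254,516,284)),('tallB',(462,278,494,308))):
    c,a=cent(g>190,b); print(n,c,a,onz(d,c,81))
E
```

```text
[556.57870215 174.50187103 196.17353909] 33.37597329957385 4.7667 [-0.03796957 -0.0864694  -0.99228559]
tallA [499.87301587 268.        ] 63 [ 471.97741172 -341.10147697   81.        ]
tallB [479.18032787 292.62295082] 61 [ 415.66489618 -288.5146219    81.        ]
```

View pics/t2.png

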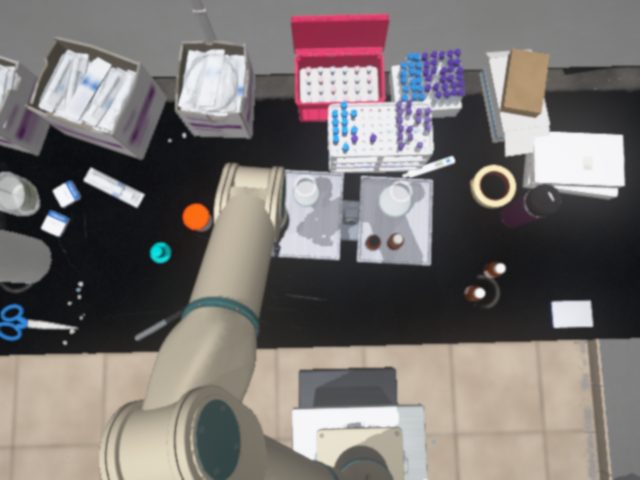

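The picture shows short_2 gone from the desk and held over the left pan, the talls unmoved at (500,268) and (479,293). Lowering.

move_arm --targets "-1 0 0.2 3 0 0 0;-1 0 0 3.5 0 0 0;-1 0 0 2.5 0 0 0;-1 0 0 1 0 0 0;-1 0 0 0 0 0 0"

```text
clock: 5.18
eef_pos: [557.5, 174.5, 94.2]
tool_rot: [-3.135, -0.0, 1.571]
force: [-0.4, -0.3, -0.3]
width: 33.4
gripper_force: 60.3
```

move_arm --targets "-1 0 0 0 0 0 0;-1 0 0 0 0 0 0"

```text
clock: 5.35
eef_pos: [561.1, 174.7, 97.8]
tool_rot: [3.14, -0.002, 1.57]
force: [-0.0, -0.1, -0.0]
width: 33.2
gripper_force: 60.3
```

move_arm --targets "-1 0 0 0.5 0 0 0;-1 0 0 0.5 0 0 0;-1 0 0 0 0 0 0;-1 0 0 0 0 0 0"

```text
clock: 5.68
eef_pos: [559.8, 174.7, 86.1]
tool_rot: [-3.14, -0.002, 1.57]
force: [-0.1, -0.1, -0.6]
width: 33.3
gripper_force: 60.3
```

move_arm --targets "-1 0 0 0.2 0 0 0;-1 0 0 0 0 0 0;-1 0 0 0 0 0 0"

```text
clock: 5.93
eef_pos: [560.1, 174.6, 84.3]
tool_rot: [-3.14, -0.002, 1.57]
force: [-0.5, -0.4, 2.3]
width: 33.4
gripper_force: 60.5
```

move_arm --targets "0 0 0 0 0 0 0;1 0 0 0 0 0 0;1 0 0 0 0 0 0;1 0 0 0 0 0 0;1 0 0 -1 0 0 0"

```text
clock: 6.35
eef_pos: [558.6, 174.4, 92.8]
tool_rot: [-3.137, -0.001, 1.57]
force: [-1.0, 0.5, -0.5]
width: 85.1
gripper_force: 0.0
```

move_arm --targets "1 0 0 -2 0 0 0;1 0 0 -4 0 0 0;1 0 0 -3.5 0 0 0;1 -3.5 -1.1 0 0 0 0;1 -3.5 -1.1 0 0 0 0"

```text
clock: 6.77
eef_pos: [539.9, 105.9, 191.7]
tool_rot: [3.137, -0.003, 1.576]
force: [-0.3, -1.2, -0.5]
width: 85.4
gripper_force: 0.0
```

move_arm --targets "1 -3.5 -1.1 0 0 0 0;1 -3.5 -1.1 0 0 0 0;1 -3.5 -1.1 0 0 0 0;1 -3.5 -1.1 0 0 0 0;1 -3.5 -1.1 0 0 0 0"

```text
clock: 7.18
eef_pos: [482.3, -72.1, 189.7]
tool_rot: [-3.141, -0.002, 1.57]
force: [1.8, -0.1, 0.2]
width: 85.5
gripper_force: 0.0
```

move_arm --targets "1 -3.5 -1.1 0 0 0 0;1 -3.5 -1.1 0 0 0 0;1 -3.5 -1.1 0 0 0 0;1 -3.5 -1.1 0 0 0 0;1 -3.5 -1.1 0 0 0 0"

```text
clock: 7.6
eef_pos: [427.1, -247.2, 189.5]
tool_rot: [-3.141, -0.001, 1.57]
force: [1.2, -0.1, 0.2]
width: 85.5
gripper_force: 0.0
```

```bash
python3 - <<'E'
from h import *
d=grab('top','t3');s=read_state(); print(s['eef_pos'],s['tool_rot'],s['width'],s['clock'],s['qpos'])
g=d['color'].min(2)
for n,b in(('tallA',(484,254,516,284)),('tallB',(462,278,494,308))):
    c,a=cent(g>190,b); print(n,c,a,onz(d,c,81))
E
```

```text
[ 424.01385128 -256.71199359  190.53970798] [3.14150406 0.00716496 1.55946838] 85.47443928855688 7.65 [ 0.07925893  0.53042662  0.59451288  1.9993192  -0.42825475  0.73249555
  0.92193409]Traceback (most recent call last):
  File "<stdin>", line 5, in <module>
  File "h.py", line 20, in cent
    k=1+np.argmax(st[1:,4]); return c[k]+[x0,y0], st[k,4]
        ~~~~~~~~~^^^^^^^^^^
    return _wrapfunc(a, 'argmax', axis=axis, out=out, **kwds)
    return bound(*args, **kwds)
ValueError: attempt to get argmax of an empty sequence
```

View pics/t3.png

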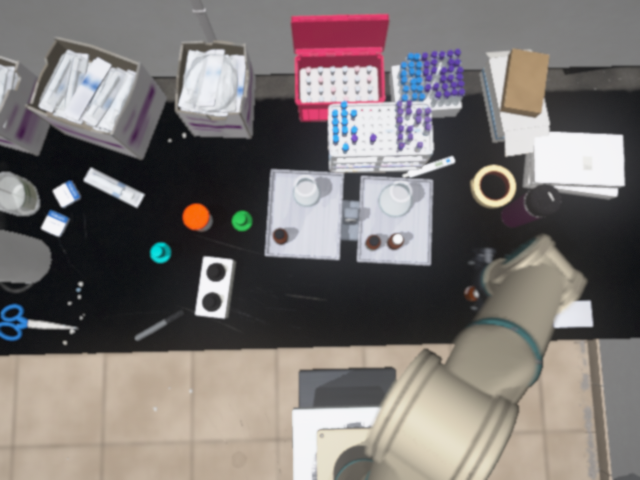

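short_2 stands on the left pan at (281,236). tallB's body is visible at (472,294) beside the gripper, unmoved.

move_arm --targets "1 -2.1 -0.6 0 0 0 0;1 -2.1 -0.6 0 0 0 0;1 0 0 0 0 0 0;1 0 0 0 0 0 0;1 0 0 0 0 0 0"

```text
clock: 8.07
eef_pos: [416.0, -286.8, 188.9]
tool_rot: [-3.14, -0.002, 1.57]
force: [0.3, 0.2, 1.0]
width: 85.2
gripper_force: 0.0
```

move_arm --targets "1 -0.1 0 3.3 0 0 0;1 0 0 4 0 0 0;1 0 0 4 0 0 0;1 0 0 3 0 0 0;1 0 0 1.5 0 0 0"

```text
clock: 8.48
eef_pos: [414.7, -285.2, 27.4]
tool_rot: [-3.136, -0.005, 1.573]
force: [0.1, -0.1, 0.1]
width: 85.1
gripper_force: 0.0
```

move_arm --targets "1 0 0 0 0 0 0;1 0 0 0 0 0 0;-1 0 0 0 0 0 0;-1 0 0 0 0 0 0;-1 0 0 0 0 0 0"

```text
clock: 8.9
eef_pos: [416.6, -288.6, 32.0]
tool_rot: [3.141, -0.0, 1.571]
force: [-0.4, -0.4, -0.0]
width: 51.4
gripper_force: 0.0
```

move_arm --targets "-1 0 0 0 0 0 0;-1 0 0 0 0 0 0;-1 0 0 0 0 0 0;-1 0 0 0 0 0 0;-1 0 0 0 0 0 0"

```text
clock: 9.32
eef_pos: [416.2, -288.5, 31.9]
tool_rot: [3.141, -0.001, 1.57]
force: [-0.7, 0.9, 8.6]
width: 33.2
gripper_force: 59.0
```

move_arm --targets "-1 0 0 -2 0 0 0;-1 0 0 -4 0 0 0;-1 0 0 -4 0 0 0;-1 0 0 -4 0 0 0;-1 0 0 -4 0 0 0"

```text
clock: 9.73
eef_pos: [415.2, -288.2, 212.7]
tool_rot: [-3.14, -0.002, 1.57]
force: [0.9, -0.0, -1.4]
width: 33.3
gripper_force: 60.5
```

move_arm --targets "-1 3.5 1.34 0 0 0 0;-1 3.5 1.34 0 0 0 0;-1 3.5 1.34 0 0 0 0;-1 3.5 1.34 0 0 0 0;-1 3.5 1.34 0 0 0 0"

```text
clock: 10.15
eef_pos: [483.1, -111.6, 211.2]
tool_rot: [-3.141, -0.002, 1.57]
force: [0.9, -0.8, -1.0]
width: 33.5
gripper_force: 60.5
```

move_arm --targets "-1 3.5 1.34 0 0 0 0;-1 3.5 1.34 0 0 0 0;-1 3.5 1.34 0 0 0 0;-1 3.5 1.34 0 0 0 0;-1 3.9 1.34 0 0 0 0"

```text
clock: 10.57
eef_pos: [550.1, 66.5, 211.4]
tool_rot: [-3.14, -0.001, 1.569]
force: [1.0, -0.1, -2.3]
width: 33.5
gripper_force: 60.5
```

move_arm --targets "-1 0 0 0 0 0 0;-1 0 0 2 0 0 0;-1 0 0 4 0 0 0;-1 0 0 3.2 0 0 0;-1 0 0 0 0 0 0"

```text
clock: 10.98
eef_pos: [545.2, 66.0, 114.1]
tool_rot: [-3.129, -0.001, 1.571]
force: [-1.3, 0.1, -1.2]
width: 33.3
gripper_force: 60.4
```

move_arm --targets "-1 0 0 0 0 0 0;-1 0 0 0 0 0 0;-1 0 0 0 0 0 0"

```text
clock: 11.23
eef_pos: [551.5, 65.2, 121.1]
tool_rot: [3.139, -0.002, 1.57]
force: [-0.2, -0.3, -1.1]
width: 33.3
gripper_force: 60.5
```

move_arm --targets "-1 0 0 1.2 0 0 0;-1 0 0 1.2 0 0 0;-1 0 0 0 0 0 0;-1 0 0 0 0 0 0;-1 0 0 0 0 0 0"

```text
clock: 11.65
eef_pos: [549.2, 65.8, 94.8]
tool_rot: [-3.138, -0.002, 1.57]
force: [-2.0, 1.0, 0.7]
width: 33.3
gripper_force: 60.8
```

move_arm --targets "-1 0 0 0.2 0 0 0;-1 0 0 0 0 0 0;-1 0 0 0 0 0 0"

```text
clock: 11.9
eef_pos: [549.6, 65.7, 93.0]
tool_rot: [-3.14, -0.002, 1.57]
force: [-0.8, 0.5, 1.8]
width: 33.7
gripper_force: 60.8
```

move_arm --targets "0 0 0 0 0 0 0;1 0 0 0 0 0 0;1 0 0 0 0 0 0;1 0 0 0 0 0 0;1 0 0 -1 0 0 0"

```text
clock: 12.32
eef_pos: [548.8, 65.5, 101.9]
tool_rot: [-3.137, -0.001, 1.57]
force: [0.5, 0.9, -0.3]
width: 85.1
gripper_force: 0.0
```

move_arm --targets "1 0 0 -2 0 0 0;1 0 0 -4 0 0 0;1 0 0 -3 0 0 0;1 0 0 0 0 0 0;1 0 0 0 0 0 0"

```text
clock: 12.73
eef_pos: [551.4, 65.4, 195.4]
tool_rot: [3.139, -0.002, 1.57]
force: [-0.8, -0.3, -0.2]
width: 85.0
gripper_force: 0.0
```

```bash
python3 - <<'E'
from h import *
d=grab('top','t4');s=read_state(); print(s['eef_pos'],s['tool_rot'],s['width'],s['clock'])
g=d['color'].min(2)
for n,b in(('tallA',(470,244,530,300)),):
    c,a=cent(g>190,b); print(n,c,a,onz(d,c,81))
E
```

```text
[550.15862632  65.6849571  193.83945019] [-3.14135673e+00 -2.21718745e-03  1.57049675e+00] 85.55625124753377 12.7833
tallA [499.87301587 268.        ] 63 [ 471.97741172 -341.10147697   81.        ]
```

move_arm --targets "1 -3.39 -0.65 0 0 0 0;1 -3.39 -0.65 0 0 0 0;1 -3.39 -0.65 0 0 0 0;1 -3.39 -0.65 0 0 0 0;1 -3.39 -0.65 0 0 0 0"

```text
clock: 13.2
eef_pos: [515.9, -105.1, 191.6]
tool_rot: [-3.137, -0.002, 1.571]
force: [1.4, 0.1, -0.2]
width: 85.3
gripper_force: 0.0
```

move_arm --targets "1 -3.39 -0.65 0 0 0 0;1 -3.39 -0.65 0 0 0 0;1 -3.39 -0.65 0 0 0 0;1 -3.39 -0.65 0 0 0 0;1 -3.39 -0.65 0 0 0 0"

```text
clock: 13.62
eef_pos: [483.4, -274.5, 191.2]
tool_rot: [-3.137, -0.003, 1.57]
force: [1.3, 0.9, 0.2]
width: 85.2
gripper_force: 0.0
```

move_arm --targets "1 -3.39 -0.65 0 0 0 0;1 -3.39 -0.65 0 0 0 0;1 0 0 0 0 0 0;1 0 0 0 0 0 0;1 0 0 0 0 0 0"

```text
clock: 14.03
eef_pos: [471.2, -340.3, 191.2]
tool_rot: [-3.138, -0.004, 1.57]
force: [0.1, -0.4, -0.3]
width: 85.5
gripper_force: 0.0
```

move_arm --targets "1 0 0.1 3.3 0 0 0;1 0 0 4 0 0 0;1 0 0 4 0 0 0;1 0 0 3 0 0 0;1 0 0 1.7 0 0 0"

```text
clock: 14.45
eef_pos: [471.5, -336.7, 28.3]
tool_rot: [-3.135, -0.007, 1.573]
force: [-0.6, -0.4, -0.1]
width: 85.6
gripper_force: 0.0
```

move_arm --targets "1 0 0 0 0 0 0;1 0 0 0 0 0 0;-1 0 0 0 0 0 0;-1 0 0 0 0 0 0;-1 0 0 0 0 0 0"

```text
clock: 14.87
eef_pos: [473.6, -341.4, 34.0]
tool_rot: [3.141, -0.0, 1.571]
force: [0.0, 0.4, 0.6]
width: 51.5
gripper_force: 0.0
```

move_arm --targets "-1 0 0 0 0 0 0;-1 0 0 0 0 0 0;-1 0 0 0 0 0 0;-1 0 0 0 0 0 0;-1 0 0 0 0 0 0"

```text
clock: 15.28
eef_pos: [473.1, -341.3, 33.9]
tool_rot: [3.141, -0.001, 1.57]
force: [-1.0, 1.7, 7.1]
width: 33.4
gripper_force: 59.2
```

move_arm --targets "-1 0 0 -2 0 0 0;-1 0 0 -4 0 0 0;-1 0 0 -4 0 0 0;-1 0 0 -4 0 0 0;-1 0 0 -4 0 0 0"

```text
clock: 15.7
eef_pos: [472.3, -341.0, 214.5]
tool_rot: [-3.14, -0.002, 1.57]
force: [0.9, -0.5, -1.4]
width: 33.3
gripper_force: 60.4
```

move_arm --targets "-1 3.55 0.626 0 0 0 0;-1 3.55 0.626 0 0 0 0;-1 3.55 0.626 0 0 0 0;-1 3.55 0.626 0 0 0 0;-1 3.55 0.626 0 0 0 0"

```text
clock: 16.12
eef_pos: [504.1, -162.1, 213.1]
tool_rot: [-3.141, -0.002, 1.57]
force: [0.3, 0.3, -1.2]
width: 33.3
gripper_force: 60.4
```

move_arm --targets "-1 3.55 0.626 0 0 0 0;-1 3.55 0.626 0 0 0 0;-1 3.55 0.626 0 0 0 0;-1 3.55 0.626 0 0 0 0;-1 3.55 0.626 0 0 0 0"

```text
clock: 16.53
eef_pos: [535.4, 15.5, 213.3]
tool_rot: [-3.14, -0.002, 1.57]
force: [0.9, -0.5, -1.3]
width: 33.1
gripper_force: 60.4
```

move_arm --targets "-1 3.55 0.626 0 0 0 0;-1 3.55 0.626 0 0 0 0;-1 3.55 0.626 0 0 0 0;-1 0 0 0 0 0 0;-1 0 0 0 0 0 0"

```text
clock: 16.95
eef_pos: [554.1, 123.3, 212.7]
tool_rot: [-3.14, -0.002, 1.576]
force: [1.0, -0.4, -2.9]
width: 33.2
gripper_force: 60.4
```

move_arm --targets "-1 0 0 2 0 0 0;-1 0 0 4 0 0 0;-1 0 0 3 0 0 0;-1 0 0 0 0 0 0;-1 0 0 0 0 0 0"

```text
clock: 17.37
eef_pos: [553.3, 118.6, 122.6]
tool_rot: [-3.137, -0.0, 1.568]
force: [0.2, -0.1, -0.7]
width: 33.5
gripper_force: 60.4
```

move_arm --targets "-1 0 0 0 0 0 0;-1 0 0 0 0 0 0"

```text
clock: 17.53
eef_pos: [556.0, 119.7, 125.2]
tool_rot: [3.139, -0.002, 1.569]
force: [0.1, 0.5, -0.3]
width: 33.0
gripper_force: 60.4
```

move_arm --targets "-1 0.1 -0.1 1.2 0 0 0;-1 0 0 1.4 0 0 0;-1 0 0 0 0 0 0;-1 0 0 0 0 0 0;-1 0 0 0 0 0 0"

```text
clock: 17.95
eef_pos: [554.3, 121.2, 98.5]
tool_rot: [3.141, -0.002, 1.57]
force: [0.7, 0.2, -1.9]
width: 33.2
gripper_force: 60.4
```

move_arm --targets "-1 0 0 0.2 0 0 0;-1 0 0 0 0 0 0;-1 0 0 0 0 0 0"

```text
clock: 18.2
eef_pos: [554.1, 121.3, 95.7]
tool_rot: [3.141, -0.002, 1.57]
force: [0.5, 0.8, -0.7]
width: 33.4
gripper_force: 60.5
```

move_arm --targets "-1 0 0 0.2 0 0 0;-1 0 0 0 0 0 0;0 0 0 0 0 0 0;1 0 0 0 0 0 0;1 0 0 0 0 0 0"

```text
clock: 18.62
eef_pos: [553.1, 121.2, 92.9]
tool_rot: [-3.14, -0.001, 1.57]
force: [0.1, -0.3, 1.0]
width: 65.5
gripper_force: 0.0
```

move_arm --targets "1 0 0 0 0 0 0;1 0 0 -1 0 0 0;1 0 0 -2 0 0 0;1 0 0 -4 0 0 0;1 0 0 -3 0 0 0"

```text
clock: 19.03
eef_pos: [553.4, 120.6, 195.3]
tool_rot: [-3.14, -0.001, 1.57]
force: [1.0, 0.1, -0.2]
width: 85.5
gripper_force: 0.0
```

move_arm --targets "1 3 -0.8 0 0 0 0;1 3 -0.8 0 0 0 0;1 3 -0.8 0 0 0 0;1 3 -0.8 0 0 0 0;1 3 -0.8 0 0 0 0"

```text
clock: 19.45
eef_pos: [513.0, 272.5, 194.3]
tool_rot: [-3.141, -0.002, 1.57]
force: [0.0, 0.7, -0.2]
width: 85.3
gripper_force: 0.0
```

move_arm --targets "1 3 -0.8 0 0 0 0;1 1 -0.8 0 0 0 0;1 1 -0.8 0 0 0 0;1 0 0 0 0 0 0;1 0 0 0 0 0 0"

```text
clock: 19.87
eef_pos: [489.5, 320.2, 193.8]
tool_rot: [-3.14, -0.001, 1.57]
force: [0.8, -0.9, 0.4]
width: 85.3
gripper_force: 0.0
```

```bash
python3 - <<'E'
from h import *
d=grab('top','t5');e=grab('scene','s5');s=read_state(); print(s['eef_pos'],s['tool_rot'],s['width'],s['clock'])
E
```

```text
[490.48251074 319.09376766 193.87549551] [-3.14101708e+00 -6.22219290e-04  1.56755624e+00] 85.55386455570897 19.9667
```

View pics/s5.png

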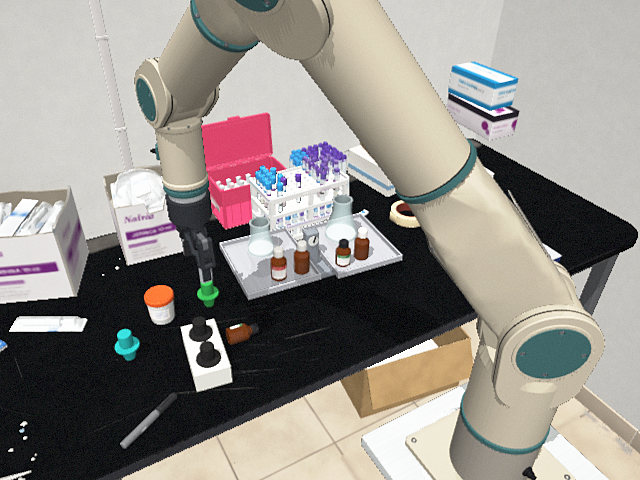

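short_2 has been knocked off the pan and now lies on the desk beside the stand (scene 240,333). Both talls stand on the left pan. I'll look from the top.

```bash
cat > m.py <<'E'
from h import *
import sys
def lying(d,e,z=18):
    for n,q,b in(('top',d,(180,250,330,330)),('scene',e,(205,310,300,360))):
        if q is None: continue
        im=q['color'].astype(int); m=(im[:,:,0]>im[:,:,2]+20)&(im[:,:,0]>45)
        x0,y0,x1,y1=b; s=m[y0:y1,x0:x1].astype(np.uint8); k,l,st,c=cv2.connectedComponentsWithStats(s)
        if k<2: print(n,'none'); continue
        i=1+np.argmax(st[1:,4]); ys,xs=np.where(l==i); P=np.array([onz(q,(x+x0,y+y0),z)[:2] for x,y in zip(xs,ys)])
        mu=P.mean(0); w,v=np.linalg.eigh(np.cov((P-mu).T)); print(n,st[i],c[i]+[x0,y0],'mid',mu,'sd',np.sqrt(w),'axis',v[:,1])
E
python3 - <<'E'
from m import *
d=grab('top'); e=grab('scene'); lying(d,e)
z=lambda im,x,y,w,h,W,H: cv2.resize(im[y:y+h,x:x+w],(W,H),interpolation=cv2.INTER_CUBIC)[:,:,::-1]
o=np.zeros((600,800,3),np.uint8)
o[:,:400]=z(d['color'],180,170,160,240,400,600)
o[:300,400:]=z(e['color'],170,290,133,100,400,300)
o[300:,400:]=z(e['color'],250,220,133,100,400,300)
cv2.imwrite('pics/m3.png',o)
E
```

```text
top [ 59  19  22  15 224] [249.46428571 277.57589286] mid [469.34632692 257.20221161] sd [ 8.89703299 16.37538106] axis [-0.04501292  0.9989864 ]
scene [ 20  13  28  22 393] [238.18829517 333.60050891] mid [470.7043788  258.14000353] sd [12.86126173 15.86085637] axis [-0.23833756  0.97118238]
```

View pics/m3.png

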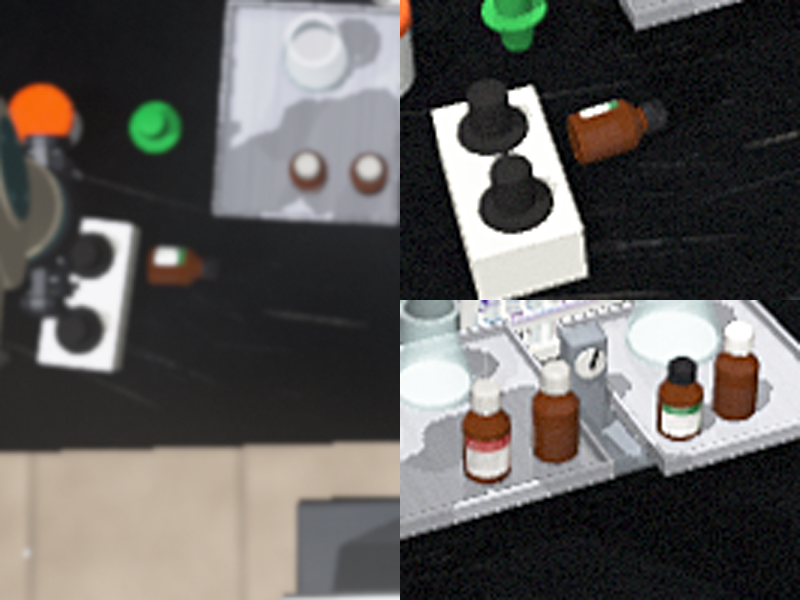

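The crop shows short_2 lying at (249,277) top, cap towards -y, world ≈ (469,257). The finger direction (x) already crosses its axis, so I can grasp it as it lies.

move_arm --targets "1 -2.2 -0.7 0 0 0 0;1 -2.2 -0.7 0 0 0 0;1 -2.2 -0.7 0 0 0 0;1 0 0 0 0 0 0;1 0 0 0 0 0 0"

```text
clock: 20.48
eef_pos: [469.0, 253.1, 193.8]
tool_rot: [-3.14, -0.002, 1.566]
force: [0.1, 0.5, 0.3]
width: 85.2
gripper_force: 0.0
```

move_arm --targets "1 0 0 4 0 0 0;1 0 0 4 0 0 0;1 0 0 4 0 0 0;1 0 0 2 0 0 0;1 0 0 0 0 0 0"

```text
clock: 20.9
eef_pos: [466.0, 254.9, 49.2]
tool_rot: [-3.133, 0.001, 1.57]
force: [-0.8, 0.1, -0.2]
width: 85.5
gripper_force: 0.0
```

move_arm --targets "1 0 0 0 0 0 0;1 0 0 0 0 0 0;1 0 0 0 0 0 0"

```text
clock: 21.15
eef_pos: [469.9, 256.1, 55.1]
tool_rot: [3.14, -0.003, 1.57]
force: [-0.1, 0.1, 0.4]
width: 85.6
gripper_force: 0.0
```

move_arm --targets "1 -0.1 0 1.8 0 0 0;1 0 0 1.8 0 0 0;1 0 0 0.9 0 0 0;1 0 0 0 0 0 0;1 0 0 0 0 0 0"

```text
clock: 21.57
eef_pos: [468.7, 254.6, 9.1]
tool_rot: [-3.141, -0.002, 1.57]
force: [-0.0, -0.5, 0.1]
width: 85.9
gripper_force: 0.0
```

move_arm --targets "1 0 0 0 0 0 0;-1 0 0 0 0 0 0;-1 0 0 0 0 0 0;-1 0 0 0 0 0 0;-1 0 0 0 0 0 0"

```text
clock: 21.98
eef_pos: [468.5, 254.7, 8.7]
tool_rot: [-3.141, -0.002, 1.57]
force: [-0.9, -0.3, 0.2]
width: 38.4
gripper_force: 0.1
```

move_arm --targets "-1 0 0 0 0 0 0;-1 0 0 0 0 0 0;-1 0 0 0 0 0 0;-1 0 0 0 0 0 0;-1 0 0 0 0 0 0"

```text
clock: 22.4
eef_pos: [468.7, 254.6, 9.0]
tool_rot: [-3.141, -0.002, 1.57]
force: [-0.5, -0.7, 4.9]
width: 33.8
gripper_force: 59.3
```

move_arm --targets "-1 0 0 -2 0 0 0;-1 0 0 -4 0 0 0;-1 0 0 -4 0 0 0;-1 0 0 -4 0 0 0;-1 0 0 -4 0 0 0"

```text
clock: 22.82
eef_pos: [467.8, 253.7, 189.9]
tool_rot: [-3.139, -0.001, 1.57]
force: [1.7, 1.3, -1.3]
width: 33.6
gripper_force: 60.4
```

move_arm --targets "-1 -1.73 2.7 0 0 0 0;-1 -1.73 2.7 0 0 0 0;-1 -1.73 2.7 0 0 0 0;-1 -1.73 2.7 0 0 0 0;-1 -1.73 2.7 0 0 0 0"

```text
clock: 23.23
eef_pos: [604.1, 166.9, 188.0]
tool_rot: [-3.139, -0.002, 1.571]
force: [-0.2, 0.1, 0.1]
width: 33.7
gripper_force: 60.4
```

move_arm --targets "-1 0 0 0 0 0 0;-1 0 0 0 0 0 0;-1 0 0 3 0 0 3;-1 0 0 3 0 0 2;-1 0 0 2 0 0 0"

```text
clock: 23.65
eef_pos: [600.6, 169.3, 105.5]
tool_rot: [-3.136, -0.002, 1.483]
force: [-0.2, 0.6, -1.1]
width: 33.8
gripper_force: 60.4
```

move_arm --targets "-1 0 0 0 0 0 0;-1 0 0 0 0 0 0;-1 0 0 0 0 0 0;-1 0 0 0 0 0 0"

```text
clock: 23.98
eef_pos: [604.3, 168.2, 109.8]
tool_rot: [3.141, -0.002, 1.484]
force: [-0.2, -0.9, 0.1]
width: 33.8
gripper_force: 60.4
```

```bash
python3 - <<'E'
from h import *
d=grab('top'); e=grab('scene');s=read_state(); print(s['eef_pos'],s['tool_rot'],s['width'],s['clock'])
z=lambda im,x,y,w,h,W,H: cv2.resize(im[y:y+h,x:x+w],(W,H),interpolation=cv2.INTER_CUBIC)[:,:,::-1]
o=np.zeros((600,800,3),np.uint8)
o[:,:400]=z(d['color'],220,140,133,200,400,600)
o[:300,400:]=z(e['color'],220,190,133,100,400,300)
o[300:,400:]=z(e['color'],170,240,266,200,400,300)
cv2.imwrite('pics/m4.png',o)
E
```

```text
[604.18644733 168.05287345 109.60885205] [ 3.14086284e+00 -2.43634924e-03  1.48331838e+00] 33.49693809190442 24.0833
```

View pics/m4.png

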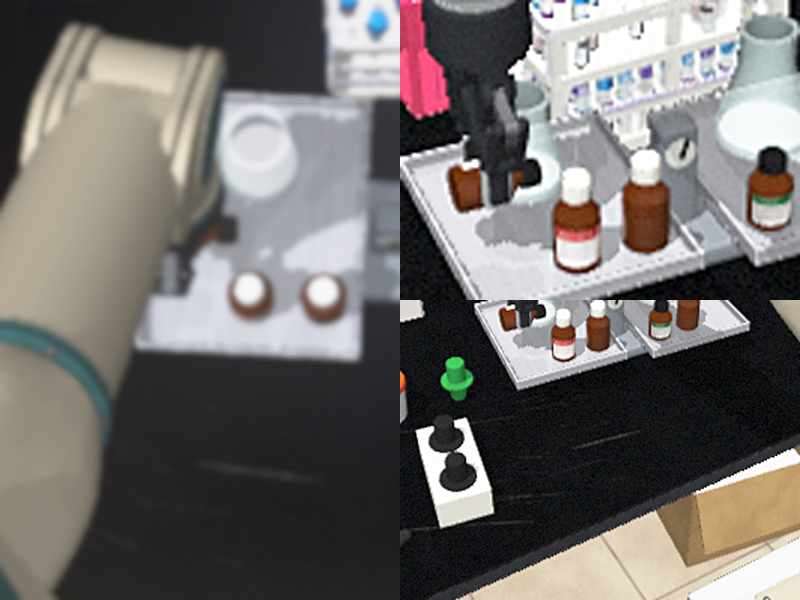

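The picture shows short_2 held level above the free spot in the left pan (scene crop 490,185), talls and flask clear. Lowering.

move_arm --targets "-1 0 0 1.5 0 0 0;-1 0 0 1.3 0 0 0;-1 0 0 0.7 0 0 0;-1 0 0 0 0 0 0;-1 0 0 0 0 0 0"

```text
clock: 24.5
eef_pos: [603.0, 167.6, 72.7]
tool_rot: [-3.139, -0.001, 1.483]
force: [1.0, -0.4, 0.0]
width: 33.7
gripper_force: 60.4
```

move_arm --targets "-1 0 0 0.2 0 0 0;-1 0 0 0 0 0 0"

```text
clock: 24.67
eef_pos: [603.6, 167.7, 71.3]
tool_rot: [-3.141, -0.001, 1.483]
force: [-0.3, -0.7, -0.6]
width: 33.4
gripper_force: 60.4
```

move_arm --targets "-1 0 0 0.1 0 0 0;0.1 0 0 0 0 0 0;0.1 0 0 0 0 0 0;0.1 0 0 0 0 0 0;0.1 0 0 0 0 0 0"

```text
clock: 25.08
eef_pos: [603.4, 167.8, 70.2]
tool_rot: [-3.14, -0.001, 1.483]
force: [-0.0, -0.1, -0.1]
width: 47.1
gripper_force: 0.0
```

move_arm --targets "0.1 0 0 0 0 0 0;0.1 0 0 -1 0 0 0;0.1 0 0 -2 0 0 0;0.1 0 0 -3 0 0 0;0.1 0 0 -3 0 0 0"

```text
clock: 25.5
eef_pos: [602.8, 167.3, 161.1]
tool_rot: [-3.139, -0.0, 1.483]
force: [1.3, 0.3, 0.1]
width: 46.7
gripper_force: 0.0
```

move_arm --targets "1 0 0 -3 0 0 -3;1 0 0 -3 0 0 -2;1 0 0 0 0 0 0;1 0 0 0 0 0 0;1 0 0 0 0 0 0"

```text
clock: 25.92
eef_pos: [603.0, 167.7, 220.0]
tool_rot: [-3.14, -0.002, 1.57]
force: [-0.3, 0.6, -0.6]
width: 85.6
gripper_force: 0.0
```

move_arm --targets "0.3 3.33 -2.37 0 0 0 0;0.3 3.33 -2.37 0 0 0 0;0.3 3.33 -2.37 0 0 0 0;0.3 3.33 -2.37 0 0 0 0;0.3 3.33 -2.37 0 0 0 0"

```text
clock: 26.33
eef_pos: [482.8, 335.0, 218.9]
tool_rot: [-3.137, 0.0, 1.569]
force: [0.6, 0.7, -0.9]
width: 55.5
gripper_force: 0.0
```

move_arm --targets "0.3 0 0 0 0 0 0;0.3 0 0 3 0 0 0;0.3 0 0 3 0 0 0;0.3 0 0 3 0 0 0;0.3 0 0 2 0 0 0"

```text
clock: 26.75
eef_pos: [482.5, 333.2, 106.6]
tool_rot: [-3.135, 0.002, 1.57]
force: [-0.5, -0.6, -0.5]
width: 55.5
gripper_force: 0.0
```

move_arm --targets "0.3 0 0 0 0 0 0;0.3 0 0 0 0 0 0;0.3 0 0 0 0 0 0;0.3 0 0 0 0 0 0"

```text
clock: 27.08
eef_pos: [486.0, 334.5, 111.8]
tool_rot: [3.141, -0.003, 1.57]
force: [0.6, 0.7, 0.5]
width: 55.5
gripper_force: 0.0
```

```bash
python3 - <<'E'
from h import *
d=grab('top'); e=grab('scene');s=read_state(); print(s['eef_pos'],s['tool_rot'],s['width'],s['clock'])
for p in((484.4,334.2,66),(413.2,344.4,66),(484.4,334.2,82)): print(pix(e,p))
im=e['color'].astype(int)
z=lambda im,x,y,w,h,W,H: cv2.resize(im[y:y+h,x:x+w],(W,H),interpolation=cv2.INTER_CUBIC)[:,:,::-1]
o=np.zeros((600,800,3),np.uint8)
o[:,:400]=z(d['color'],240,140,133,200,400,600)
o[:300,400:]=z(e['color'],220,190,133,100,400,300)
o[300:,400:]=z(e['color'],160,290,107,80,400,300)
cv2.imwrite('pics/m5.png',o)
E
```

```text
[485.71328315 334.68147316 111.80456047] [ 3.14122745e+00 -2.93366655e-03  1.57028148e+00] 55.4325026725825 27.1833
[199.10382622 325.47544071]
[206.84787858 350.32418686]
[198.2230904  319.73021634]
```

View pics/m5.png

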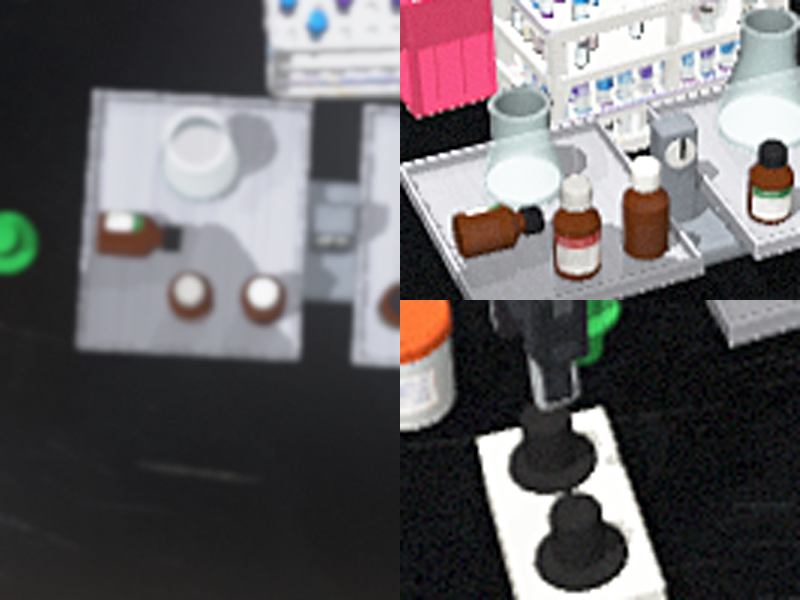

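The crop shows short_2 lying safely in the left pan with all bottles on pans, and the fingers straddling the far stopper's knob. Descending to grasp.

move_arm --targets "0.3 0 -0.1 2 0 0 0;0.3 0 0 2 0 0 0;0.3 0 0 1.3 0 0 0;0.3 0 0 0.6 0 0 0;0.3 0 0 0 0 0 0"

```text
clock: 27.6
eef_pos: [483.3, 334.1, 50.6]
tool_rot: [-3.139, -0.001, 1.57]
force: [-0.6, -0.4, 0.0]
width: 55.3
gripper_force: 0.0
```

move_arm --targets "0.3 0 0 0 0 0 0;0.3 0 0 0 0 0 0;-1 0 0 0 0 0 0;-1 0 0 0 0 0 0;-1 0 0 0 0 0 0"

```text
clock: 28.02
eef_pos: [484.3, 334.7, 52.4]
tool_rot: [-3.141, -0.002, 1.57]
force: [-0.5, -0.6, 2.7]
width: 26.7
gripper_force: 58.8
```

move_arm --targets "-1 0 0 0 0 0 0;-1 0 0 0 0 0 0;-1 0 0 0 0 0 0;-1 0 0 0 0 0 0;-1 0 0 0 0 0 0"

```text
clock: 28.43
eef_pos: [484.3, 334.7, 52.4]
tool_rot: [-3.141, -0.003, 1.57]
force: [-1.4, 0.8, 6.1]
width: 26.3
gripper_force: 58.8
```

move_arm --targets "-1 0 0 -2 0 0 0;-1 0 0 -4 0 0 0;-1 0 0 -4 0 0 0;-1 0 0 -4 0 0 0;-1 0 0 -4 0 0 0"

```text
clock: 28.85
eef_pos: [483.7, 333.7, 233.2]
tool_rot: [-3.14, -0.001, 1.57]
force: [-0.4, 1.8, -0.0]
width: 26.0
gripper_force: 59.0
```

move_arm --targets "-1 -2.8 2.28 0 0 0 0;-1 -2.8 2.28 0 0 0 0;-1 -2.8 2.28 0 0 0 0;-1 -2.8 2.28 0 0 0 0;-1 -2.8 2.28 0 0 0 0"

```text
clock: 29.27
eef_pos: [598.7, 192.9, 231.3]
tool_rot: [-3.14, -0.002, 1.571]
force: [-0.8, 0.5, -0.5]
width: 26.2
gripper_force: 59.0
```

move_arm --targets "-1 -2.8 2.28 0 0 0 0;-1 -2.8 2.28 0 0 0 0;-1 -2.8 2.28 0 0 0 0;-1 0 0 0 0 0 0;-1 0 0 0 0 0 0"

```text
clock: 29.68
eef_pos: [667.2, 106.3, 230.7]
tool_rot: [-3.14, 0.0, 1.565]
force: [0.3, -0.0, -0.2]
width: 26.5
gripper_force: 59.1
```

move_arm --targets "-1 0 0 2 0 0 0;-1 0 0 0 0 0 0;-1 0 0 0 0 0 0;-1 0 0 0 0 0 0;-1 0 0 0 0 0 0"

```text
clock: 30.1
eef_pos: [666.5, 110.9, 211.7]
tool_rot: [-3.141, -0.002, 1.572]
force: [-0.1, 0.3, -0.4]
width: 26.7
gripper_force: 59.1
```

```bash
python3 - <<'E'
from h import *
d=grab('top'); e=grab('scene');s=read_state(); p=s['eef_pos'];print(p,s['tool_rot'],s['width'],s['clock'])
print('plug foot px',pix(e,p+[0,0,13.6-51]),'knob',pix(e,p+[0,0,13.6]),'mouth',pix(e,(666.5,110.4,134)))
z=lambda im,x,y,w,h,W,H: cv2.resize(im[y:y+h,x:x+w],(W,H),interpolation=cv2.INTER_CUBIC)[:,:,::-1]
o=np.zeros((480,800,3),np.uint8)
o[:,:400]=z(d['color'],265,145,100,120,400,480)
o[:,400:]=z(e['color'],210,160,100,120,400,480)
cv2.imwrite('pics/m6.png',o)
E
```

```text
[666.58973935 110.52904971 211.69843986] [-3.14125974e+00 -1.74461633e-03  1.57101809e+00] 26.55064726281315 30.2
plug foot px [259.15486124 209.59449159] knob [258.14543603 190.43824546] mouth [259.98465341 224.09266114]
```

View pics/m6.png

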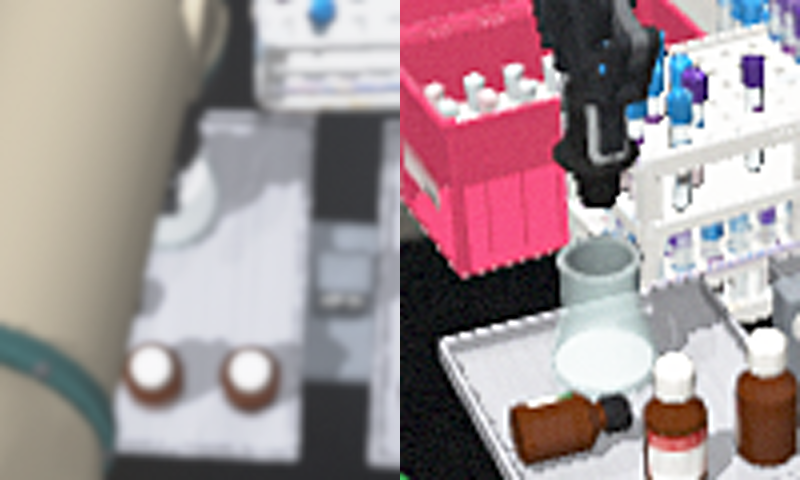

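Mouth seen at (259.7,224.7) and plug foot at ≈(260,211) in scene: aligned. Inserting.

move_arm --targets "-1 0 0 1.5 0 0 0;-1 0 0 1.5 0 0 0;-1 0 0 1 0 0 0;-1 0 0 0.5 0 0 0;-1 0 0 0 0 0 0"

```text
clock: 30.62
eef_pos: [665.6, 110.2, 164.7]
tool_rot: [-3.138, -0.001, 1.57]
force: [-0.6, -0.4, 0.3]
width: 26.3
gripper_force: 59.1
```

move_arm --targets "-1 0 0 0.5 0 0 0;-1 0 0 0.5 0 0 0;-1 0 0 0.3 0 0 0;-1 0 0 0 0 0 0;-1 0 0 0 0 0 0"

```text
clock: 31.03
eef_pos: [666.3, 110.1, 152.8]
tool_rot: [-3.14, -0.001, 1.57]
force: [-0.0, -0.0, -0.8]
width: 26.4
gripper_force: 59.1
```

move_arm --targets "-1 0 0 0.4 0 0 0;-1 0 0 0.4 0 0 0;-1 0 0 0 0 0 0;-1 0 0 0 0 0 0"

```text
clock: 31.37
eef_pos: [666.0, 110.2, 144.4]
tool_rot: [-3.139, -0.001, 1.57]
force: [0.5, 0.0, -0.4]
width: 26.6
gripper_force: 59.1
```

move_arm --targets "-1 0 0 0.3 0 0 0;-1 0 0 0.3 0 0 0;-1 0 0 0 0 0 0;-1 0 0 0 0 0 0"

```text
clock: 31.7
eef_pos: [666.0, 110.2, 138.5]
tool_rot: [-3.139, -0.001, 1.57]
force: [0.5, -0.4, -0.1]
width: 26.1
gripper_force: 59.1
```

move_arm --targets "-1 0 0 0.3 0 0 0;-1 0 0 0.3 0 0 0;-1 0 0 0 0 0 0;-1 0 0 0 0 0 0"

```text
clock: 32.03
eef_pos: [666.4, 110.1, 132.7]
tool_rot: [-3.14, -0.001, 1.57]
force: [0.6, 0.8, 0.8]
width: 26.8
gripper_force: 59.1
```

move_arm --targets "-1 0 0 0.2 0 0 0;-1 0 0 0 0 0 0;-1 0 0 0.2 0 0 0;-1 0 0 0 0 0 0"

```text
clock: 32.37
eef_pos: [666.6, 110.1, 132.3]
tool_rot: [-3.141, -0.003, 1.57]
force: [-6.2, 0.1, 19.3]
width: 26.1
gripper_force: 60.9
```

move_arm --targets "-1 0 0 0.2 0 0 0;-1 0 0 0 0 0 0;-1 0 0 0 0 0 0"

```text
clock: 32.62
eef_pos: [666.7, 110.1, 132.2]
tool_rot: [3.141, -0.004, 1.57]
force: [-8.6, -0.1, 29.9]
width: 26.3
gripper_force: 62.0
```

move_arm --targets "-1 0 0 -0.4 0 0 0;-1 0 0 0 0 0 0;0.2 0 0 0 0 0 0;0.2 0 0 0 0 0 0;0.2 0 0 0 0 0 0"

```text
clock: 33.03
eef_pos: [665.7, 110.2, 129.9]
tool_rot: [-3.138, -0.001, 1.57]
force: [-0.2, 0.4, -0.6]
width: 51.0
gripper_force: 0.0
```

move_arm --targets "0.2 0 0 0 0 0 0;0.2 0 0 -1 0 0 0;0.2 0 0 -2 0 0 0;0.2 0 0 -3 0 0 0;0.2 0 0 -4 0 0 0"

```text
clock: 33.45
eef_pos: [664.6, 110.0, 229.7]
tool_rot: [-3.135, -0.0, 1.57]
force: [0.3, 0.4, 0.4]
width: 51.3
gripper_force: 0.0
```

move_arm --targets "0.3 2.6 -2.8 0 0 0 0;0.3 2.6 -2.8 0 0 0 0;0.3 2.6 -2.8 0 0 0 0;0.3 2.6 -2.8 0 0 0 0;0.3 2.6 -2.8 0 0 0 0"

```text
clock: 33.87
eef_pos: [525.1, 241.0, 231.9]
tool_rot: [-3.14, -0.002, 1.57]
force: [0.3, 0.4, 0.6]
width: 55.5
gripper_force: 0.0
```

move_arm --targets "0.3 2.6 -2.8 0 0 0 0;0.3 2.6 -2.8 0 0 0 0;0.3 2.6 -2.8 0 0 0 0;0.3 2.6 -2.8 0 0 0 0;0.3 0 0 0 0 0 0"

```text
clock: 34.28
eef_pos: [407.1, 351.5, 231.0]
tool_rot: [-3.134, -0.005, 1.582]
force: [-1.1, 1.2, 0.3]
width: 55.6
gripper_force: 0.0
```

move_arm --targets "0.3 0 0 0 0 0 0;0.3 0 0 0 0 0 0;0.3 0 0 0 0 0 0;0.3 0 0 0 0 0 0;0.3 0 0 0 0 0 0"

```text
clock: 34.7
eef_pos: [415.6, 342.9, 231.7]
tool_rot: [-3.141, -0.001, 1.568]
force: [-0.8, 1.0, 0.7]
width: 55.5
gripper_force: 0.0
```

```bash
python3 - <<'E'
from h import *
d=grab('top'); e=grab('scene');s=read_state(); p=s['eef_pos'];print(p,s['tool_rot'],s['width'],s['clock'])
print('knob small exp',pix(e,(666.5,110.4,155)),'large mouth exp',pix(e,(646,-106.5,159)),pix(d,(646,-106.5,159)))
z=lambda im,x,y,w,h,W,H: cv2.resize(im[y:y+h,x:x+w],(W,H),interpolation=cv2.INTER_CUBIC)[:,:,::-1]
o=np.zeros((600,800,3),np.uint8)
o[:300,:400]=z(d['color'],260,155,133,100,400,300)
o[:300,400:]=z(d['color'],346,155,133,100,400,300)
o[300:,:400]=z(e['color'],220,180,133,100,400,300)
o[300:,400:]=z(e['color'],300,180,133,100,400,300)
cv2.imwrite('pics/m7.png',o)
E
```

```text
[415.2277008  343.34321507 231.61216859] [-3.14023509e+00 -1.38644963e-03  1.56840190e+00] 55.45839629730824 34.8
knob small exp [259.59090827 216.60809202] large mouth exp [343.08723779 196.4384548 ] [401.77740682 190.77086096]
```

View pics/m7.png

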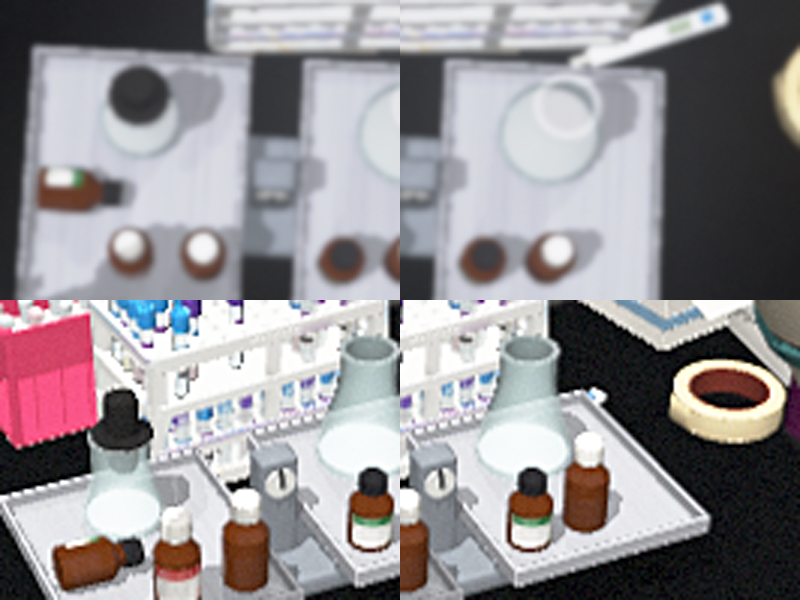

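The crop shows stopper 1 seated on the small flask and the large flask's open mouth at scene (342.7,196.3), as predicted. Picking the second stopper.

move_arm --targets "0.3 0.1 -0.2 3 0 0 0;0.3 0 0 4 0 0 0;0.3 0 0 3 0 0 0;0.3 0 0 1.5 0 0 0;0.3 0 0 0 0 0 0"

```text
clock: 35.22
eef_pos: [410.5, 343.6, 113.4]
tool_rot: [-3.135, 0.003, 1.569]
force: [0.5, -0.2, 1.3]
width: 55.5
gripper_force: 0.0
```

move_arm --targets "0.3 0 0 0 0 0 0;0.3 0 0 0 0 0 0;0.3 0 0 0 0 0 0"

```text
clock: 35.47
eef_pos: [413.5, 345.8, 118.1]
tool_rot: [3.141, -0.003, 1.57]
force: [0.5, -0.0, -0.0]
width: 55.6
gripper_force: 0.0
```

move_arm --targets "0.3 -0.1 0 2 0 0 0;0.3 0 0 2 0 0 0;0.3 0 0 1.7 0 0 0;0.3 0 0 0.7 0 0 0;0.3 0 0 0 0 0 0"

```text
clock: 35.88
eef_pos: [412.0, 344.3, 52.2]
tool_rot: [-3.139, -0.001, 1.57]
force: [0.2, -0.2, 0.3]
width: 55.6
gripper_force: 0.0
```

move_arm --targets "0.3 0 0 0 0 0 0;0.3 0 0 0 0 0 0;0.3 0 0 0 0 0 0"

```text
clock: 36.13
eef_pos: [413.0, 345.0, 53.7]
tool_rot: [3.141, -0.003, 1.57]
force: [0.9, 0.5, -0.4]
width: 55.2
gripper_force: 0.0
```

move_arm --targets "-1 0 0 0 0 0 0;-1 0 0 0 0 0 0;-1 0 0 0 0 0 0;-1 0 0 0 0 0 0;-1 0 0 0 0 0 0"

```text
clock: 36.55
eef_pos: [412.4, 344.7, 53.3]
tool_rot: [-3.141, -0.002, 1.57]
force: [-1.2, -0.4, 5.5]
width: 26.3
gripper_force: 58.7
```

move_arm --targets "-1 0 0 0 0 0 0;-1 0 0 0 0 0 0;-1 0 0 -2 0 0 0;-1 0 0 -4 0 0 0;-1 0 0 -4 0 0 0"

```text
clock: 36.97
eef_pos: [411.4, 343.3, 152.8]
tool_rot: [-3.138, 0.001, 1.57]
force: [0.5, 0.1, 0.8]
width: 26.5
gripper_force: 59.0
```

move_arm --targets "-1 0 0 -4 0 0 0;-1 0 0 -4 0 0 0;-1 0 0 -1 0 0 0;-1 -3.22 1.66 0 0 0 0;-1 -3.22 1.66 0 0 0 0"

```text
clock: 37.38
eef_pos: [445.3, 281.7, 243.3]
tool_rot: [-3.141, -0.004, 1.577]
force: [1.4, -0.5, -0.6]
width: 26.1
gripper_force: 59.0
```

move_arm --targets "-1 -3.22 1.66 0 0 0 0;-1 -3.22 1.66 0 0 0 0;-1 -3.22 1.66 0 0 0 0;-1 -3.22 1.66 0 0 0 0;-1 -3.22 1.66 0 0 0 0"

```text
clock: 37.8
eef_pos: [528.9, 117.1, 241.9]
tool_rot: [-3.14, -0.002, 1.57]
force: [1.0, 0.1, -0.0]
width: 26.5
gripper_force: 59.0
```

move_arm --targets "-1 -3.22 1.66 0 0 0 0;-1 -3.22 1.66 0 0 0 0;-1 -3.22 1.66 0 0 0 0;-1 -3.22 1.66 0 0 0 0;-1 -3.22 1.66 0 0 0 0"

```text
clock: 38.22
eef_pos: [611.8, -43.9, 241.3]
tool_rot: [-3.139, -0.002, 1.57]
force: [0.4, 0.7, -0.1]
width: 26.5
gripper_force: 59.0
```

move_arm --targets "-1 -3.22 1.66 0 0 0 0;-1 -3.22 1.66 0 0 0 0;-1 0 0 0 0 0 0;-1 0 0 0 0 0 0;-1 0 0 0 0 0 0"

```text
clock: 38.63
eef_pos: [644.2, -106.3, 240.8]
tool_rot: [-3.139, -0.003, 1.57]
force: [0.0, 0.1, -0.5]
width: 26.2
gripper_force: 59.1
```

move_arm --targets "-1 0 0 0 0 0 0;-1 0 0 0 0 0 0;-1 0 0 0 0 0 0"

```text
clock: 38.88
eef_pos: [644.6, -105.1, 241.6]
tool_rot: [-3.14, -0.002, 1.572]
force: [-0.5, -0.1, 0.5]
width: 26.4
gripper_force: 59.1
```

move_arm --targets "-1 -0.1 0.15 1.5 0 0 0;-1 0 0 1.5 0 0 0;-1 0 0 1 0 0 0;-1 0 0 0.5 0 0 0;-1 0 0 0 0 0 0"

```text
clock: 39.3
eef_pos: [645.4, -106.9, 195.3]
tool_rot: [-3.138, -0.002, 1.571]
force: [0.2, 0.3, -0.4]
width: 26.2
gripper_force: 59.1
```

move_arm --targets "-1 0 0 0.5 0 0 0;-1 0 0 0.5 0 0 0;-1 0 0 0.5 0 0 0;-1 0 0 0 0 0 0;-1 0 0 0 0 0 0"

```text
clock: 39.72
eef_pos: [646.0, -107.6, 181.3]
tool_rot: [-3.14, -0.002, 1.57]
force: [0.5, -0.4, -0.4]
width: 26.3
gripper_force: 59.1
```

move_arm --targets "-1 0 0 0.5 0 0 0;-1 0 0 0.4 0 0 0;-1 0 0 0 0 0 0;-1 0 0 0 0 0 0"

```text
clock: 40.05
eef_pos: [645.9, -107.6, 172.1]
tool_rot: [-3.139, -0.002, 1.57]
force: [-0.2, 0.1, 0.1]
width: 26.2
gripper_force: 59.1
```

move_arm --targets "-1 0 0 0.4 0 0 0;-1 0 0 0.4 0 0 0;-1 0 0 0.2 0 0 0;-1 0 0 0 0 0 0;-1 0 0 0 0 0 0"

```text
clock: 40.47
eef_pos: [645.8, -107.5, 162.2]
tool_rot: [-3.139, -0.002, 1.57]
force: [-0.6, 0.9, 0.4]
width: 26.0
gripper_force: 59.1
```

move_arm --targets "-1 0 0 0.3 0 0 0;-1 0 0 0 0 0 0;-1 0 0 0.2 0 0 0;-1 0 0 0 0 0 0"

```text
clock: 40.8
eef_pos: [646.1, -107.7, 158.4]
tool_rot: [-3.141, -0.002, 1.57]
force: [-2.3, 0.8, 6.0]
width: 26.6
gripper_force: 59.7
```

move_arm --targets "-1 0 0 0.2 0 0 0;-1 0 0 0 0 0 0;-1 0 0 0 0 0 0"

```text
clock: 41.05
eef_pos: [646.2, -107.8, 158.3]
tool_rot: [-3.142, -0.002, 1.57]
force: [-4.8, 1.8, 16.8]
width: 26.3
gripper_force: 60.6
```

move_arm --targets "-1 0 0 0.2 0 0 0;-1 0 0 0 0 0 0;-1 0 0 0 0 0 0"

```text
clock: 41.3
eef_pos: [646.4, -107.8, 158.2]
tool_rot: [3.141, -0.003, 1.57]
force: [-8.3, 2.8, 27.9]
width: 26.6
gripper_force: 61.8
```

move_arm --targets "-1 0 0 -0.4 0 0 0;-1 0 0 0 0 0 0;0.2 0 0 0 0 0 0;0.2 0 0 0 0 0 0;0.2 0 0 0 0 0 0"

```text
clock: 41.72
eef_pos: [645.8, -107.5, 156.7]
tool_rot: [-3.139, -0.002, 1.57]
force: [0.6, -0.5, -0.2]
width: 51.3
gripper_force: 0.0
```

move_arm --targets "0.2 0 0 0 0 0 0;0.2 0 0 -1 0 0 0;0.2 0 0 -2 0 0 0;0.2 0 0 -3 0 0 0;0.2 0 0 -3 0 0 0"

```text
clock: 42.13
eef_pos: [645.6, -107.8, 248.3]
tool_rot: [-3.138, -0.001, 1.57]
force: [0.4, -0.6, 0.1]
width: 51.5
gripper_force: 0.0
```

move_arm --targets "0.2 -3 -1.5 0 0 0 0;0.2 -3 -1.5 0 0 0 0;0.2 -3 -1.5 0 0 0 0;0.2 -3 -1.5 0 0 0 0;0.2 -3 -1.5 0 0 0 0"

```text
clock: 42.55
eef_pos: [570.4, -259.1, 248.2]
tool_rot: [-3.141, -0.001, 1.57]
force: [0.4, -0.1, -0.4]
width: 51.2
gripper_force: 0.0
```

move_arm --targets "0.2 0 0 0 0 0 0;0.2 0 0 0 0 0 0;0.2 0 0 0 0 0 0;0.2 0 0 0 0 0 0;0.2 0 0 0 0 0 0"

```text
clock: 42.97
eef_pos: [572.1, -256.1, 247.3]
tool_rot: [-3.14, -0.002, 1.573]
force: [-0.1, 1.1, 0.2]
width: 51.4
gripper_force: 0.0
```

move_arm --targets "0.2 0 0 0 0 0 0;0.2 0 0 0 0 0 0;0.2 0 0 0 0 0 0;0.2 0 0 0 0 0 0;0.2 0 0 0 0 0 0"

```text
clock: 43.38
eef_pos: [571.2, -257.6, 247.4]
tool_rot: [-3.14, -0.002, 1.571]
force: [-0.5, -0.1, 0.7]
width: 51.1
gripper_force: 0.0
```

move_arm --targets "0.2 0 0 0 0 0 0;0.2 0 0 0 0 0 0;0.2 0 0 0 0 0 0;0.2 0 0 0 0 0 0;0.2 0 0 0 0 0 0"

```text
clock: 43.8
eef_pos: [571.1, -257.8, 247.4]
tool_rot: [-3.14, -0.002, 1.57]
force: [-0.1, 0.6, 0.0]
width: 51.5
gripper_force: 0.0
```

move_arm --targets "0.2 0 0 0 0 0 0;0.2 0 0 0 0 0 0;0.2 0 0 0 0 0 0;0.2 0 0 0 0 0 0;0.2 0 0 0 0 0 0"

```text
clock: 44.22
eef_pos: [571.1, -257.8, 247.4]
tool_rot: [-3.14, -0.002, 1.57]
force: [-0.2, 0.4, -0.5]
width: 51.3
gripper_force: 0.0
```

move_arm --targets "0.2 0 0 0 0 0 0;0.2 0 0 0 0 0 0;0.2 0 0 0 0 0 0;0.2 0 0 0 0 0 0;0.2 0 0 0 0 0 0"

```text
clock: 44.63
eef_pos: [571.1, -257.8, 247.4]
tool_rot: [-3.14, -0.002, 1.57]
force: [-0.8, -0.4, -0.6]
width: 51.1
gripper_force: 0.0
```

```bash
python3 - <<'E'
from h import *
d=grab('top'); e=grab('scene');s=read_state(); p=s['eef_pos'];print(p,s['width'],s['clock'],s['force'])
print('knob exp small',pix(e,(666.5,110.4,155)),'large',pix(e,(646,-106.5,180)))
# expected near pan corners (rim top) at level: scene px
for c in((614.3,115.6),(595.8,-104.3)):
  for h in(-6.5,0,6.5):
    q=np.array(c)+-105*np.array([.9965,-.084])-88*np.array([.084,.9965]); print(h,pix(e,(*q,66+h)).round(1))
z=lambda im,x,y,w,h,W,H: cv2.resize(im[y:y+h,x:x+w],(W,H),interpolation=cv2.INTER_CUBIC)[:,:,::-1]
o=np.zeros((600,800,3),np.uint8)
o[:300,:]=z(d['color'],250,160,213,80,800,300)
o[300:,:]=z(e['color'],215,190,213,80,800,300)
o=z(e['color'],215,180,200,120,800,480)
o2=z(d['color'],250,160,200,30*4,800,480)
cv2.imwrite('pics/m8.png',cv2.resize(np.vstack([o,o2]),(500,600)))
E
```

```text
[ 571.15174267 -257.71709515  247.42286804] 51.51758769206235 44.7333 [ 0.33416818  0.15584219 -0.01119023]
knob exp small [259.59090827 216.60809202] large [343.49371191 189.03252454]
-6.5 [321.4 278. ]
0 [321.5 275.8]
6.5 [321.6 273.6]
-6.5 [403.6 254.5]
0 [404.  252.4]
6.5 [404.3 250.2]
```

View pics/m8.png

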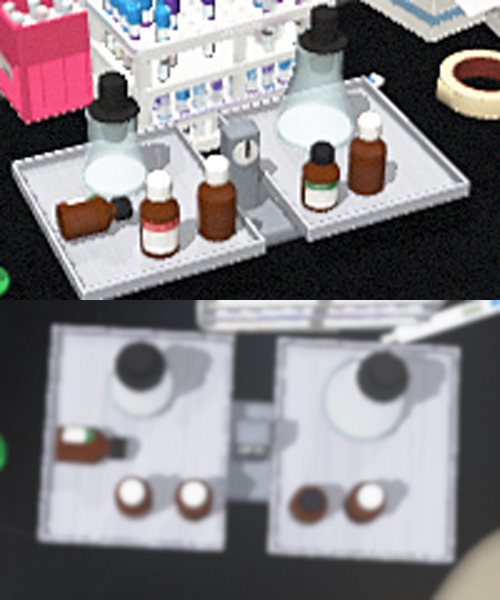

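The picture shows both stoppers seated, all five bottles on the pans, both pans level with the pointer upright, and the arm clear. Handing in.

```bash
python3 -c "
from cell import order
print(order.finish_job())"
```

```text
the job is handed in; nothing more can be done
None
```

I handed the job in at about 45 s on the clock. Both flasks are stoppered, all five bottles are on the pans (short_2 lies on the left pan after being knocked onto the desk mid-run), and the pans looked level in the last picture. No verdict came back.

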